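# Load and seal the watch pressure tester

## Robot

A 6-joint arm with a two-finger parallel gripper is mounted at the origin on the work surface. World frame = base frame: x ahead of the robot, y to its left, z up, the work surface at z = 0. Lengths are in mm, angles in degrees, forces in N, time in s.
With the tool pointing down it reaches from about 300 to 850 mm from the base axis. Payload 4.2 kg.
Tool frame: the origin (TCP) lies on the centre line of the jaws, within the pads' length; the fingertips stand 14 mm ahead of it and the grasp point (between the pads) lies 5 mm behind it; z points along the fingers, y is the line along which they close (so a half turn about z gives the same grasp; the last joint's range is limited). The gripper opens to 91 mm and grips with 3 to 60 N. Pads are 32 mm wide; open, the fingers measure 118 mm over their backs; the gripper's body (76 mm by 178 mm) begins 60 mm behind the grasp point.
Start: joints at [-73.797, 18.312, 89.639, -0, 72.044, -1.146], TCP at [171.464, -548.855, 227.976] pointing down, gripper open.
Joint ranges: [-177.97, 177.97], [-48.28, 115.42], [12.27, 149.76], [-77.06, 257.06], [2.81, 150.46], [-146.56, 146.56]. Speed limits (degrees/s): [147.25, 147.25, 180, 180, 180, 180].

## Interface

Orientations are given as [roll, pitch, yaw] about the fixed x, y, z axes, in that order (R = Rz(yaw) Ry(pitch) Rx(roll)).
In Python, from workcell import * gives the robot as it stands. The module is installed in compiled form; this text tells all that it offers.
- The arm moves only by the shell command python3 -m crank 'ROWS' [FORCE]. ROWS is JSON, a list of rows, each an object of numbers: "grip": the finger opening in m, from 0 to 0.0912; "x", "y", "z": the shift along the tool's x, y, z in m; "yaw": the turn about the tool's z in rad. In form: [{"grip": .., "x": .., "y": .., "z": .., "yaw": ..}, ...]. A call has exactly 5 rows; each row is the pose to reach, as a shift and turn from the pose commanded when the call began, along the tool's axes at that moment; what a row does not reach only later rows make up. A row lasts 1/12 s, in which the tool goes at most 41.7 mm and 7.16 degrees, less where a joint would pass 70% of its speed; a pose out of reach is approached as far as the arm can. A call with a gripper value outside its range is refused whole. The fingers move at their own pace and stop on an object; FORCE is the grip in N (left out, the last holds). Time passes only in rows, so rows that repeat a pose let the fingers close, or fill a call up. It gives the time, the measured TCP pose, the force, the opening and the grip force at its end, in the units of the state.
- state(): the state, without advancing time (a new reading comes with each control period).
- grab_frame(name): name is "side" or "top"; returns the picture (480x640x3 uint8, red, green, blue); there is no depth.
- camera_model(name): a dict with "intrinsics" (3x3 intrinsics, pixels), "distortion" ([k1, k2, p1, p2, k3] as OpenCV has them; the pictures are not rectified), "R" (3x3) and "t" (3): a world point X has camera coordinates R X + t. Camera axes: x right, y down, z forward; pixel columns grow to the right and rows downward; lengths in mm; the calibration is good to about 2 mm. A picture is of the moment at which its call begins. camera_model takes no time and is no camera call.
- job_done(): hands the job in; it is judged then, once.
The state is a dict: "time_s": time; "qpos": joint angles; "qvel": joint speeds; "effort": joint torques, N m; "ee_pos": TCP position; "ee_rot": TCP orientation; "force": force on the tool from outside, world axes, zero at the start; "torque": the same for the moment, N m; "gripper_width": finger opening in mm; "gripper_force": force on a finger pad.
Only numpy, scipy, OpenCV 4.12 (cv2) and the standard library are available. Lean on these libraries where they do the work, as an engineer would, in place of code of your own. Each camera call takes 0.05 s, during which the arm holds its last target. There are 200 camera calls.

## Task

First shut off the air, turning the valve lever fully to its closed stop. Then put every watch that lies on the bench into the pressure tester, face up and flat on its floor side by side, shut the lid fully, and only then bring the red clamp right down over it; last of all open the air valve half way, to the green 45-degree mark. Leave the eyeglass, jar and screwdriver where they are.

Things in the scene. Friction and masses are not known exactly. Their poses are not given: they have to be found in the camera images.
- chamber: pressure tester, fixed: grey open-topped box, outside 210 (x) by 160 (y) by 50 mm high, walls and floor 5 mm thick, inside 200 by 150 mm and 45 mm deep, black rubber on the floor. Origin: centre of its underside. x points away from the robot to the lid's hinge, z up. A post for the clamp stands outside the -y wall (20 mm thick, 62 mm high, at x = -30 mm)
- chamber_floor (a point): centre of the chamber's inside floor, 5 mm above the bench; axes as the chamber's
- lid (a joint): tester's lid: clear panel with steel rim, 210 x 160 x 10 mm thick, 0.25 kg, smooth. 0 = flat shut on the box (hard stop); grows as it opens upward (1.57 = upright); starts 1.8 to 2.05, leaning back over its far hinge. Stiff hinge (friction 0.32 N m): it stays where it is left. It can be pushed over from behind and pressed down anywhere on its face
- lid_hinge (a point): on the lid's hinge axis (parallel to the chamber's y), middle of the far (+x) edge of the box, 55 mm above the bench, at half the lid's thickness
- lid_edge (a point): middle of the lid's free edge at half its thickness, 210 mm from the hinge; when shut it lies over the near (-x) wall. A black tab 50 mm wide and 10 mm thick sticks out 17 mm beyond it in the lid's plane
- clamp (a joint): red clamp arm on the right-hand (-y) side of the tester: a bar 85 mm long, 16 mm wide, 12 mm thick. 0 = down flat across the shut lid (hard stop), pointing to the chamber's +y; grows as it is lifted (1.57 = upright); starts 1.75 to 2.05, leaning outward from the box. Friction 0.2 N m: it stays where it is left
- clamp_hinge (a point): on the clamp's hinge axis (parallel to the chamber's x), 72 mm above the bench, 92 mm to -y and 30 mm to -x of the chamber's centre; at half the bar's thickness
- clamp_tip (a point): free end of the clamp bar at half its thickness, 85 mm from the hinge
- valve: the bench air outlet, fixed: brass ball valve on a dark plate 50 x 120 mm, its pipe along its y, white disc (radius 40 mm) on top with a red mark (shut), a green mark (half open) and a black mark (full open). Origin: on the turning axis of the lever, at bench level; z up
- lever (a joint): yellow valve lever, turns about the valve's vertical axis. 0 = shut (hard stop): points along the valve's +x, across the pipe, at the red mark. Grows clockwise seen from above to 1.57 = full open, along the valve's -y. 0.785 (45 degrees) = half open, over the green mark. Starts at 1.1 to 1.5. Friction 0.12 N m: it stays where it is left
- lever_grip (a point): point on the lever where to pinch it from above: 55 mm from the turning axis, 88 mm above the bench. The lever is a bar 12 mm wide, 20 mm high (78 to 98 mm above the bench), reaching 80 mm from the axis; its yaw is that of the bar
- mat: green work mat, fixed, 250 x 250 x 1.5 mm, on which the watches lie at the start. Origin: centre of its underside
- watch_white: watch head (no strap) with a white dial: steel case 38 mm across, 12 mm high, 0.05 to 0.1 kg, with four short lugs, 46 mm over the flat lug ends along its own y (grip there; lug pairs 24 mm wide, 1 to 9 mm above its underside), small crown at +x. Origin: centre of its underside; z up through the dial. May be absent
- watch_black: watch head (no strap) with a black dial: steel case 38 mm across, 12 mm high, 0.05 to 0.1 kg, with four short lugs, 46 mm over the flat lug ends along its own y (grip there; lug pairs 24 mm wide, 1 to 9 mm above its underside), small crown at +x. Origin: centre of its underside; z up through the dial. May be absent
- watch_blue: watch head (no strap) with a blue dial: steel case 38 mm across, 12 mm high, 0.05 to 0.1 kg, with four short lugs, 46 mm over the flat lug ends along its own y (grip there; lug pairs 24 mm wide, 1 to 9 mm above its underside), small crown at +x. Origin: centre of its underside; z up through the dial. May be absent
- watch_red: watch head (no strap) with a red dial: steel case 38 mm across, 12 mm high, 0.05 to 0.1 kg, with four short lugs, 46 mm over the flat lug ends along its own y (grip there; lug pairs 24 mm wide, 1 to 9 mm above its underside), small crown at +x. Origin: centre of its underside; z up through the dial. May be absent
- loupe: bystander: black cone-shaped eyeglass, 36 mm across, 28 mm high
- jar: bystander: small jar, 40 mm across, 45 mm high; origin: centre of its underside
- driver: bystander: blue-handled screwdriver lying on the bench, 120 mm long
Mind the look-alikes: they are no part of the job. Leave any yellow look-alike of the watch_red alone.

How it is judged:
By the outcome, as a careful person would: the job done as asked, in the order asked, and still so for the second after the job is handed in, with the robot touching nothing.
Of watch_white, watch_black, watch_blue, watch_red only 2 to 4 are there at a start; the rules pass over those that are not, and their reading is None.
At some moment in a run one of watch_white, watch_black, watch_blue, watch_red may be knocked a few centimetres aside while the robot is not near it.
It also fails if it takes over 210 s, if anything falls off the work surface, if the arm or the gripper's body presses on something with over 40 N, if the wrist force passes 120 N, or if a joint passes its speed limit or range.

## Working session

There is one attempt and no reset: what is moved stays moved. The work goes in short steps, Python scripts to look and compute and a shell command to move; the robot and the scene stay as the last step left them, time stands still between calls to the robot, and variables do not carry over. Pictures are saved under pics/ and viewed, at most 14 in all, crops included, and the job is handed in when it is done.

```bash
mkdir -p pics; cat > h.py <<'E'
import numpy as np, cv2
from workcell import *
def snap(n,f=None):
    im=grab_frame(n)
    if f: cv2.imwrite('pics/'+f,cv2.cvtColor(im,cv2.COLOR_RGB2BGR))
    return im
def ray(n,uv):
    c=camera_model(n);K=np.array(c["intrinsics"]);R=np.array(c["R"]);t=np.array(c["t"])
    p=cv2.undistortPoints(np.array([[uv]],float),K,np.array(c["distortion"]))[0,0]
    return -R.T@t, R.T@np.array([p[0],p[1],1])
def plane(n,uv,z):
    o,d=ray(n,uv); return o+d*(z-o[2])/d[2]
def proj(n,X):
    c=camera_model(n)
    return cv2.projectPoints(np.array(X,float).reshape(-1,3),cv2.Rodrigues(np.array(c["R"]))[0],np.array(c["t"],float),np.array(c["intrinsics"]),np.array(c["distortion"]))[0][:,0]
E
python3 - <<'E'
from h import *
for n in("side","top"):
    snap(n,n+"0.png"); print(n,ray(n,(320,240)))
s=state();print(s["ee_pos"],s["ee_rot"],s["time_s"])
E
```

```text
side (array([161.46137691, 692.61023259, 941.23955243]), array([ 0.35632802, -0.55688544, -0.75027307]))
top (array([ 357.745821  ,   73.12582599, 1320.40344392]), array([ 0.18366283,  0.00267518, -0.98304758]))
[ 171.3491529  -548.4346781   227.22144151] [-1.79909597e+02 -1.84612194e-03  1.73480587e+01] 0.1
```

View pics/top0.png

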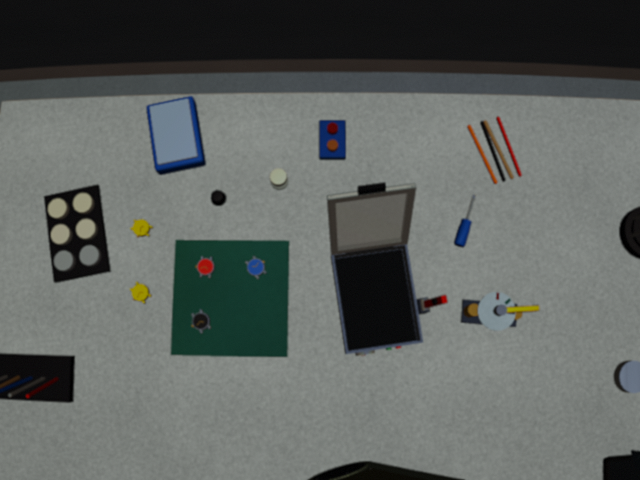

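View pics/side0.png

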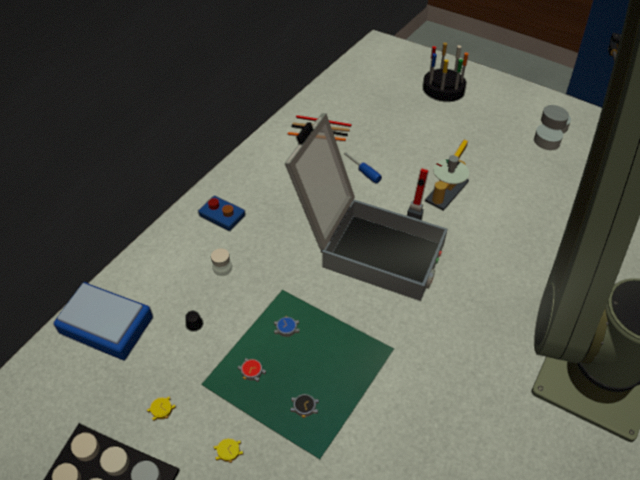

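```bash
python3 - <<'E'
from h import *
t=cv2.imread('pics/top0.png'); s=cv2.imread('pics/side0.png')
def up(im,x,y,w,h,k): return cv2.resize(im[y:y+h,x:x+w],None,fx=k,fy=k,interpolation=cv2.INTER_CUBIC)
a=up(t,170,235,125,125,3.2); a=a[:400,:400]
b=up(t,455,275,100,75,4)      #400x300
c=up(s,190,300,160,120,2.5)   #400x300
d=up(t,325,175,130,187,3.2)[:600-0]
L=np.zeros((600,800,3),np.uint8)
L[:300,:400]=b; L[300:,:400]=c; L[:598,400:400+400]=d[:598,:400] if d.shape[1]>=400 else L[:598,400:]
cv2.imwrite('pics/c1.png',np.clip(L*1.6,0,255).astype(np.uint8))
hsv=cv2.cvtColor(t,cv2.COLOR_BGR2HSV)
# watches: nongreen on mat
roi=np.zeros(t.shape[:2],np.uint8); roi[243:353,178:286]=1
g=((hsv[...,0]>65)&(hsv[...,0]<95)&(hsv[...,1]>110))
m=((~g)&(roi>0)).astype(np.uint8)
n,lab,st,ce=cv2.connectedComponentsWithStats(m)
for i in range(1,n):
    if st[i,4]>60:
        print(st[i],ce[i],plane('top',ce[i],8).round(1))
# lever yellow
y=((hsv[...,0]>20)&(hsv[...,0]<35)&(hsv[...,1]>150)).astype(np.uint8); y[:,:460]=0;y[:,545:]=0
p=np.argwhere(y)[:,::-1]; W=np.array([plane('top',q,98)[:2] for q in p]); 
u,sv,v=np.linalg.svd(W-W.mean(0)); print('lever',W.mean(0),v[0],len(p),p.min(0),p.max(0))
# white disc
wd=((hsv[...,2]>150)&(hsv[...,1]<60)).astype(np.uint8)
print(t[310,485],t[318,500],t[330,560])
E
```

```text
[245 255  22  25 335] [255.63283582 266.72238806] [544.8 214.4   8. ]
[194 256  21  23 336] [205.05654762 266.4672619 ] [545.1 323.8   8. ]
[190 309  22  25 346] [200.2716763  320.93352601] [428.2 330.8   8. ]
lever [ 446.41852879 -328.29720013] [ 0.06039439 -0.99817459] 173 [507 306] [538 312]
[145 140 126] [148 143 128] [126 129 125]
```

View pics/c1.png

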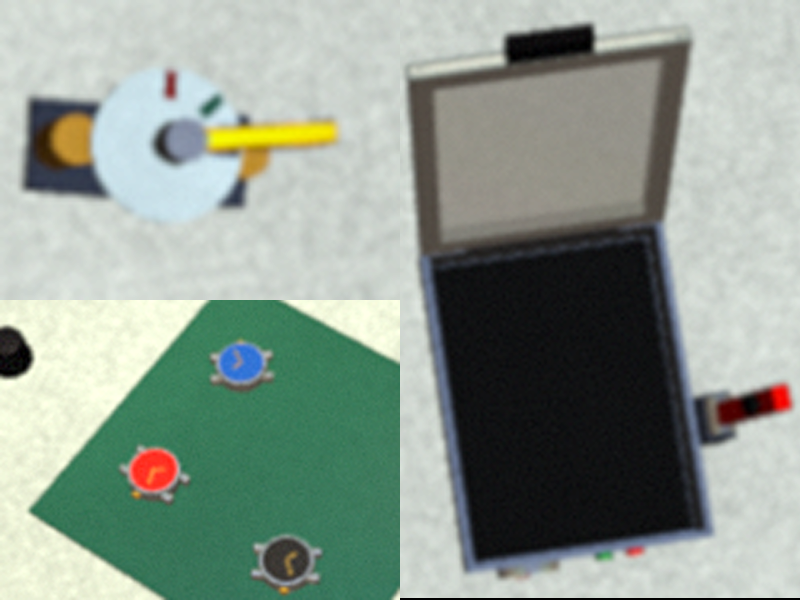

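```bash
cat >> h.py <<'E'
def mat_watch(n,im,c0,z=5,half=34):
    """two-fold lug axis angle and centre of the watch near world xy c0"""
    hsv=cv2.cvtColor(im,cv2.COLOR_RGB2HSV)
    g=((hsv[...,0]>65)&(hsv[...,0]<95)&(hsv[...,1]>110))
    m=(~g).astype(np.float32)
    a=np.arange(-half,half+.1,.5); c=np.array(c0,float)
    for _ in range(4):
        X,Y=np.meshgrid(c[0]+a,c[1]+a,indexing='ij')
        uv=proj(n,np.stack([X,Y,0*X+z],-1)).reshape(*X.shape,2).astype(np.float32)
        w=cv2.remap(m,uv[...,0],uv[...,1],cv2.INTER_LINEAR)>.5
        r=np.hypot(X-c[0],Y-c[1]); w&=r<32
        c=np.array([X[w].mean(),Y[w].mean()])
    th=np.arctan2(Y-c[1],X-c[0]); k=w&(r>20.5)
    s=np.exp(2j*th[k]).sum()
    return c,np.degrees(np.angle(s)/2),abs(s)/k.sum()
def go(x,y,z,yaw,base=None):
    s=state(); p=np.array(s["ee_pos"]); psi=np.radians(s["ee_rot"][2])
    d=np.array([x,y,z])-p; dy=-((yaw-s["ee_rot"][2]+90)%180-90)
    tx=np.array([np.cos(psi),np.sin(psi),0]);ty=np.array([np.sin(psi),-np.cos(psi),0])
    print('at',p.round(1),np.round(s["ee_rot"],1),'x %.4f y %.4f z %.4f yaw %.3f'%(d@tx/1e3,d@ty/1e3,-d[2]/1e3,np.radians(dy)))
E
python3 - <<'E'
from h import *
ims={n:cv2.cvtColor(cv2.imread(f'pics/{n}0.png'),cv2.COLOR_BGR2RGB) for n in('top','side')}
for nm,c in dict(blue=(544.8,214.4),red=(545.1,323.8),black=(428.2,330.8)).items():
    for n in ims: print(nm,n,*[np.round(q,1) for q in mat_watch(n,ims[n],c)])
# chamber
P=np.array([plane('top',q,50)[:2] for q in[(346.25,353.1),(422.5,341.6),(406.25,244.4),(331.9,255)]])
M=np.array([(-105,80),(-105,-80),(105,-80),(105,80)],float)
U,S,Vt=np.linalg.svd((M-M.mean(0)).T@(P-P.mean(0))); R=Vt.T@U.T
c=P.mean(0);print('chamber',c,np.degrees(np.arctan2(R[1,0],R[0,0])),(P-c-M@R.T).round(1).tolist())
C=lambda x,y,z:np.r_[c+R@[x,y],z]
print('check side proj of rim corners',proj('side',[C(*m,50) for m in M]).round(0).tolist())
for a in np.arange(1.75,2.11,.05):
    print('%.2f'%a,'lidtip',proj('top',[C(105+227*np.cos(a),0,55+227*np.sin(a))]).round(1)[0],proj('side',[C(105+227*np.cos(a),0,55+227*np.sin(a))]).round(1)[0],'clamp',proj('top',[C(-30,-92+85*np.cos(a),72+85*np.sin(a))])[0].round(1),proj('side',[C(-30,-92+85*np.cos(a),72+85*np.sin(a))])[0].round(1))
for z in(60,70,80): print('disc',z,plane('top',(496.75,310.75),z).round(1))
print('hub',plane('top',(500.75,310),100).round(1),'tip',plane('top',(538.7,308),98).round(1))
pl=[plane('top',(455+u/4,275+v/4),5) for u,v in[(30,100),(25,190),(243,207)]];print('plate',np.round(pl,1).tolist(),(pl[0]+pl[2])/2)
E
```

```text
blue top [545.2 214.7] 34.2 0.4
blue side [544.8 212.1] 35.3 0.1
red top [545.6 324.3] 3.1 0.3
red side [545.8 320.9] -18.3 0.3
black top [428.4 331.4] 27.3 0.3
black side [428.2 328.4] 19.9 0.1
chamber [473.91533573 -40.22070595] 8.211933063121961 [[3.3, -0.8], [3.0, 1.7], [-3.4, 1.1], [-2.9, -2.1]]
check side proj of rim corners [[424.0, 286.0], [447.0, 228.0], [352.0, 199.0], [322.0, 251.0]]
1.75 lidtip [382.7 248.5] [361.3 141.7] clamp [440.  300.3] [422.8 171.5]
1.80 lidtip [383.6 255. ] [367.2 144.4] clamp [442. 300.] [423.4 170.5]
1.85 lidtip [384.5 261.6] [373.  147.4] clamp [444.  299.8] [423.9 169.7]
1.90 lidtip [385.3 268.1] [378.7 150.5] clamp [446.  299.5] [424.5 168.9]
1.95 lidtip [386.  274.5] [384.2 153.9] clamp [447.9 299.3] [425.  168.3]
2.00 lidtip [386.7 280.8] [389.7 157.4] clamp [449.7 299.1] [425.4 167.7]
2.05 lidtip [387.3 286.9] [394.9 161.2] clamp [451.4 298.8] [425.9 167.2]
2.10 lidtip [387.9 292.9] [400.  165.1] clamp [453.1 298.7] [426.3 166.9]
disc 60 [ 445.6 -287.    60. ]
disc 70 [ 444.9 -284.1   70. ]
disc 80 [ 444.2 -281.2   80. ]
hub [ 444.2 -283.8  100. ] tip [ 447.4 -363.5   98. ]
plate [[473.1, -228.4, 5.0], [425.1, -224.2, 5.0], [414.6, -343.4, 5.0]] [ 443.84287131 -285.90420234    5.        ]
```

```bash
python3 -c "
from h import *
go(447.6,-341,86,93.5)"
```

```text
at [ 171.3 -548.4  227.2] [-179.9   -0.    17.3] x 0.3255 y -0.1156 z 0.1412 yaw -1.329
```

```bash

python3 -m crank '[{"grip":0.06,"x":0.163,"y":-0.058},{"grip":0.06,"x":0.163,"y":-0.058},{"grip":0.06,"x":0.163,"y":-0.058},{"grip":0.06,"x":0.163,"y":-0.058},{"grip":0.06,"x":0.163,"y":-0.058}]' 20
python3 -m crank '[{"grip":0.06,"x":0.163,"y":-0.058},{"grip":0.06,"x":0.163,"y":-0.058},{"grip":0.06,"x":0.163,"y":-0.058},{"grip":0.06,"x":0.163,"y":-0.058},{"grip":0.06,"x":0.163,"y":-0.058}]'
python3 -m crank '[{"grip":0.06,"yaw":-0.6},{"grip":0.06,"yaw":-0.6},{"grip":0.06,"yaw":-0.6},{"grip":0.06,"yaw":-0.6},{"grip":0.06,"yaw":-0.6}]'
python3 -m crank '[{"grip":0.06,"yaw":-0.6},{"grip":0.06,"yaw":-0.6},{"grip":0.06,"yaw":-0.6},{"grip":0.06,"yaw":-0.6},{"grip":0.06,"yaw":-0.6}]'
python3 -m crank '[{"grip":0.06,"yaw":-0.13},{"grip":0.06,"yaw":-0.13},{"grip":0.06,"yaw":-0.13,"z":0.03},{"grip":0.06,"yaw":-0.13,"z":0.06},{"grip":0.06,"yaw":-0.13,"z":0.06}]'
python3 -c "
from h import *
go(447.6,-341,86,93.5)"
```

```text
at [ 171.3 -548.4  227.2] [-179.9   -0.    17.3] x 0.3255 y -0.1156 z 0.1412 yaw -1.329validation failed for argument at $[0]...
validation failed for argument at $[0]...
validation failed for argument at $[0]...
validation failed for argument at $[0]...
validation failed for argument at $[0]...
```

```bash

python3 -m crank '[{"grip":0.06,"x":0.163,"y":-0.058,"z":0,"yaw":0},{"grip":0.06,"x":0.163,"y":-0.058,"z":0,"yaw":0},{"grip":0.06,"x":0.163,"y":-0.058,"z":0,"yaw":0},{"grip":0.06,"x":0.163,"y":-0.058,"z":0,"yaw":0},{"grip":0.06,"x":0.163,"y":-0.058,"z":0,"yaw":0}]' 20
python3 -m crank '[{"grip":0.06,"x":0.163,"y":-0.058,"z":0,"yaw":0},{"grip":0.06,"x":0.163,"y":-0.058,"z":0,"yaw":0},{"grip":0.06,"x":0.163,"y":-0.058,"z":0,"yaw":0},{"grip":0.06,"x":0.163,"y":-0.058,"z":0,"yaw":0},{"grip":0.06,"x":0.163,"y":-0.058,"z":0,"yaw":0}]'
python3 -m crank '[{"grip":0.06,"x":0,"y":0,"z":0,"yaw":-0.6},{"grip":0.06,"x":0,"y":0,"z":0,"yaw":-0.6},{"grip":0.06,"x":0,"y":0,"z":0,"yaw":-0.6},{"grip":0.06,"x":0,"y":0,"z":0,"yaw":-0.6},{"grip":0.06,"x":0,"y":0,"z":0,"yaw":-0.6}]'
python3 -m crank '[{"grip":0.06,"x":0,"y":0,"z":0,"yaw":-0.6},{"grip":0.06,"x":0,"y":0,"z":0,"yaw":-0.6},{"grip":0.06,"x":0,"y":0,"z":0,"yaw":-0.6},{"grip":0.06,"x":0,"y":0,"z":0,"yaw":-0.6},{"grip":0.06,"x":0,"y":0,"z":0,"yaw":-0.6}]'
python3 -m crank '[{"grip":0.06,"x":0,"y":0,"z":0,"yaw":-0.13},{"grip":0.06,"x":0,"y":0,"z":0.03,"yaw":-0.13},{"grip":0.06,"x":0,"y":0,"z":0.06,"yaw":-0.13},{"grip":0.06,"x":0,"y":0,"z":0.06,"yaw":-0.13},{"grip":0.06,"x":0,"y":0,"z":0.06,"yaw":-0.13}]'
python3 -c "
from h import *
go(447.6,-341,86,93.5)"
```

```text
time_s: 0.52
ee_pos: [313.6, -441.0, 227.6]
ee_rot: [-179.9, -0.2, 17.6]
force: [0.1, -1.4, 0.3]
gripper_width: 61.6
gripper_force: 0.0
time_s: 0.93
ee_pos: [452.1, -337.5, 227.5]
ee_rot: [-179.9, -0.1, 17.6]
force: [-0.3, 0.5, 0.3]
gripper_width: 60.2
gripper_force: 0.0
time_s: 1.35
ee_pos: [447.3, -341.5, 227.5]
ee_rot: [-179.9, 0.0, 52.0]
force: [-0.7, -0.9, -0.5]
gripper_width: 60.0
gripper_force: 0.0
time_s: 1.77
ee_pos: [447.2, -341.6, 227.5]
ee_rot: [-179.9, -0.0, 86.4]
force: [0.1, 0.1, 0.3]
gripper_width: 60.1
gripper_force: 0.0
time_s: 2.18
ee_pos: [446.7, -340.8, 166.8]
ee_rot: [-179.8, -0.1, 93.5]
force: [0.4, 0.0, 0.9]
gripper_width: 60.2
gripper_force: 0.0
at [ 446.7 -340.8  166.8] [-1.798e+02 -1.000e-01  9.350e+01] x -0.0002 y 0.0009 z 0.0808 yaw 0.000
```

Down, pinch, then swing the arc to the closed stop.

```bash

python3 -m crank '[{"grip":0.06,"x":0,"y":0.001,"z":0.03,"yaw":0},{"grip":0.06,"x":0,"y":0.001,"z":0.06,"yaw":0},{"grip":0.06,"x":0,"y":0.001,"z":0.08,"yaw":0},{"grip":0.06,"x":0,"y":0.001,"z":0.08,"yaw":0},{"grip":0.005,"x":0,"y":0.001,"z":0.08,"yaw":0}]' 15
python3 -m crank '[{"grip":0.005,"x":0,"y":0,"z":0,"yaw":0},{"grip":0.005,"x":0,"y":0,"z":0,"yaw":0},{"grip":0.005,"x":0,"y":0,"z":0,"yaw":0},{"grip":0.005,"x":0,"y":0,"z":0,"yaw":0},{"grip":0.005,"x":0,"y":0,"z":0,"yaw":0}]'
python3 -m crank '[{"grip":0.005,"x":0.0004,"y":0.0067,"z":0,"yaw":-0.122},{"grip":0.005,"x":0.0016,"y":0.0133,"z":0,"yaw":-0.244},{"grip":0.005,"x":0.0037,"y":0.0197,"z":0,"yaw":-0.367},{"grip":0.005,"x":0.0064,"y":0.0258,"z":0,"yaw":-0.489},{"grip":0.005,"x":0.0099,"y":0.0315,"z":0,"yaw":-0.611}]'
python3 -m crank '[{"grip":0.005,"x":0.0004,"y":0.0067,"z":0,"yaw":-0.122},{"grip":0.005,"x":0.0016,"y":0.0133,"z":0,"yaw":-0.244},{"grip":0.005,"x":0.0037,"y":0.0197,"z":0,"yaw":-0.367},{"grip":0.005,"x":0.0064,"y":0.0258,"z":0,"yaw":-0.489},{"grip":0.005,"x":0.0099,"y":0.0315,"z":0,"yaw":-0.611}]'
```

```text
time_s: 2.6
ee_pos: [449.5, -341.6, 89.0]
ee_rot: [180.0, 0.0, 93.5]
force: [0.9, 0.6, 0.3]
gripper_width: 55.8
gripper_force: 0.0
time_s: 3.02
ee_pos: [449.3, -341.1, 88.8]
ee_rot: [179.9, 0.1, 93.6]
force: [-0.3, 0.6, 0.4]
gripper_width: 22.7
gripper_force: 0.0
time_s: 3.43
ee_pos: [479.8, -328.9, 88.4]
ee_rot: [-180.0, -0.0, 128.9]
force: [-2.0, 0.7, 1.7]
gripper_width: 11.9
gripper_force: 15.0
time_s: 3.85
ee_pos: [498.4, -301.0, 88.4]
ee_rot: [180.0, -0.0, 163.9]
force: [-1.0, 1.8, 2.7]
gripper_width: 11.8
gripper_force: 15.0
```

```bash

python3 -m crank '[{"grip":0.005,"x":0.0003,"y":0.0057,"z":0,"yaw":-0.105},{"grip":0.005,"x":0.001,"y":0.0105,"z":0,"yaw":-0.192},{"grip":0.005,"x":0.0016,"y":0.0133,"z":0,"yaw":-0.244},{"grip":0.005,"x":0.0016,"y":0.0133,"z":0,"yaw":-0.244},{"grip":0.005,"x":0.0016,"y":0.0133,"z":0,"yaw":-0.244}]'
python3 -c "
from h import *
print(state()['torque'])"
```

```text
time_s: 4.27
ee_pos: [500.4, -290.1, 88.5]
ee_rot: [-179.8, 0.0, 177.5]
force: [-1.8, -5.4, 0.0]
gripper_width: 12.8
gripper_force: 15.3
[-0.74656761  0.20661561 -0.50218682]
```

```bash

python3 -m crank '[{"grip":0.05,"x":0,"y":0,"z":0,"yaw":0},{"grip":0.05,"x":0,"y":0,"z":0,"yaw":0},{"grip":0.05,"x":0,"y":0,"z":0,"yaw":0},{"grip":0.05,"x":0,"y":0,"z":-0.03,"yaw":0},{"grip":0.05,"x":0,"y":0,"z":-0.06,"yaw":0}]'
python3 -m crank '[{"grip":0.06,"x":0,"y":0,"z":-0.04,"yaw":0},{"grip":0.06,"x":0,"y":0,"z":-0.08,"yaw":0},{"grip":0.06,"x":0.04,"y":-0.0,"z":-0.1,"yaw":0},{"grip":0.06,"x":0.08,"y":0.0,"z":-0.1,"yaw":0},{"grip":0.06,"x":0.08,"y":0,"z":-0.1,"yaw":0}]'
python3 - <<'E'
from h import *
t=snap('top','top1.png');s=snap('side','side1.png')
go(360,-270,260,177)
def warp(n,im,c,z,half=32,px=260):
    a=np.linspace(half,-half,px)
    X,Y=np.meshgrid(c[0]+a,c[1]+a,indexing='ij')
    uv=proj(n,np.stack([X,Y,0*X+z],-1)).reshape(px,px,2).astype(np.float32)
    return cv2.remap(im,uv[...,0],uv[...,1],cv2.INTER_CUBIC)
C=[(545,214),(545.5,323),(428.3,330)]
rows=[np.hstack([warp(n,im,c,6) for c in C]) for n,im in(('top',t),('side',s))]
b=cv2.cvtColor(np.vstack(rows),cv2.COLOR_RGB2BGR); cv2.imwrite('pics/w1.png',np.clip(b*1.8,0,255).astype(np.uint8))
hsv=cv2.cvtColor(t,cv2.COLOR_RGB2HSV)
y=((hsv[...,0]>20)&(hsv[...,0]<35)&(hsv[...,1]>150)).astype(np.uint8); y[:,:480]=0;y[:,545:]=0
p=np.argwhere(y)[:,::-1]; W=np.array([plane('top',q,98)[:2] for q in p]); 
u,sv,v=np.linalg.svd(W-W.mean(0)); print('lever',W.mean(0),v[0],len(p))
E
```

```text
time_s: 4.68
ee_pos: [499.4, -287.4, 146.9]
ee_rot: [179.8, -0.3, 177.6]
force: [1.5, 0.5, 0.6]
gripper_width: 43.3
gripper_force: 0.0
time_s: 5.1
ee_pos: [415.0, -283.5, 249.3]
ee_rot: [180.0, -0.2, 177.5]
force: [-0.6, 0.6, -0.9]
gripper_width: 60.2
gripper_force: 0.0
at [ 419.6 -284.6  248.6] [-1.800e+02  1.000e-01  1.775e+02] x 0.0602 y 0.0120 z -0.0114 yaw 0.008
lever [ 438.15015915 -281.85037819] [-0.99358283  0.11310682] 143
```

View pics/w1.png

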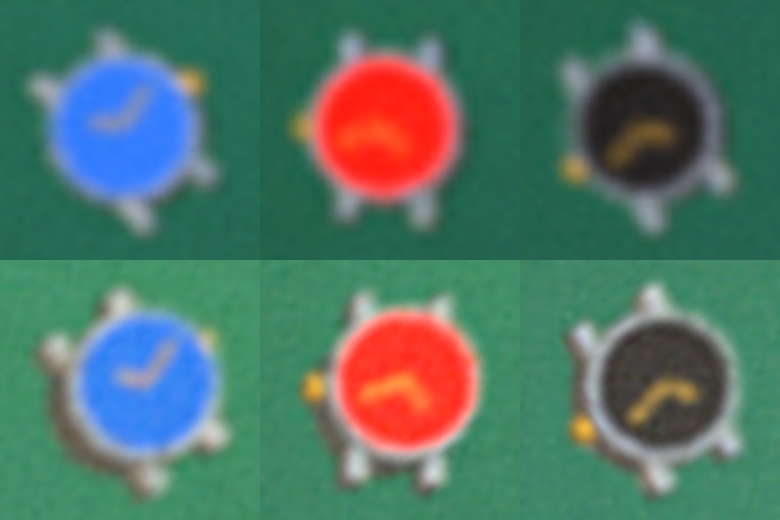

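Blue/red/black dials confirmed (yellow ones are off the mat, left alone). Lever is at the shut stop. Going to the black watch.

```bash

python3 -m crank '[{"grip":0.06,"x":-0.005,"y":0.204,"z":0,"yaw":0},{"grip":0.06,"x":-0.005,"y":0.204,"z":0,"yaw":0},{"grip":0.06,"x":-0.005,"y":0.204,"z":0,"yaw":0},{"grip":0.06,"x":-0.005,"y":0.204,"z":0,"yaw":0},{"grip":0.06,"x":-0.005,"y":0.204,"z":0,"yaw":0}]'
python3 -m crank '[{"grip":0.06,"x":0.0,"y":0.204,"z":0,"yaw":0},{"grip":0.06,"x":0.0,"y":0.204,"z":0,"yaw":0},{"grip":0.06,"x":0,"y":0.204,"z":0,"yaw":0},{"grip":0.06,"x":0,"y":0.204,"z":0,"yaw":0},{"grip":0.06,"x":0,"y":0.204,"z":0,"yaw":0}]'
python3 -m crank '[{"grip":0.06,"x":0.0,"y":0.204,"z":0,"yaw":0},{"grip":0.06,"x":0.0,"y":0.204,"z":0,"yaw":0},{"grip":0.06,"x":0,"y":0.204,"z":0,"yaw":0},{"grip":0.06,"x":0,"y":0.204,"z":0,"yaw":0},{"grip":0.06,"x":0,"y":0.204,"z":0,"yaw":0}]'
python3 -m crank '[{"grip":0.06,"x":0,"y":0,"z":0,"yaw":0.52},{"grip":0.06,"x":0,"y":0,"z":0.04,"yaw":0.52},{"grip":0.06,"x":0,"y":0,"z":0.08,"yaw":0.52},{"grip":0.06,"x":0,"y":0,"z":0.1,"yaw":0.52},{"grip":0.06,"x":0,"y":0,"z":0.1,"yaw":0.52}]'
python3 -m crank '[{"grip":0.06,"x":0,"y":0,"z":0,"yaw":0.513},{"grip":0.06,"x":0,"y":0,"z":0.04,"yaw":0.513},{"grip":0.06,"x":0,"y":0,"z":0.07,"yaw":0.513},{"grip":0.06,"x":0,"y":0,"z":0.07,"yaw":0.513},{"grip":0.06,"x":0,"y":0,"z":0.07,"yaw":0.513}]'
python3 -c "
from h import *
go(428.7,330,17.5,118.3)"
```

```text
time_s: 5.62
ee_pos: [435.1, -78.9, 247.6]
ee_rot: [180.0, 0.0, 177.6]
force: [0.7, 0.6, -0.4]
gripper_width: 59.9
gripper_force: 0.0
time_s: 6.03
ee_pos: [443.6, 125.8, 247.6]
ee_rot: [180.0, 0.0, 177.6]
force: [1.2, -0.0, 0.1]
gripper_width: 59.9
gripper_force: 0.0
time_s: 6.45
ee_pos: [451.8, 330.1, 247.1]
ee_rot: [180.0, -0.0, 177.7]
force: [0.9, -0.5, -0.4]
gripper_width: 59.9
gripper_force: 0.0
time_s: 6.87
ee_pos: [449.1, 325.5, 142.2]
ee_rot: [-179.4, -0.3, 147.7]
force: [0.2, 0.3, -0.6]
gripper_width: 59.9
gripper_force: 0.0
time_s: 7.28
ee_pos: [452.0, 326.8, 77.1]
ee_rot: [-179.9, -0.0, 118.4]
force: [-0.3, -0.0, -0.4]
gripper_width: 60.0
gripper_force: 0.0
at [452.  326.8  77.1] [-179.9   -0.   118.4] x 0.0138 y -0.0190 z 0.0596 yaw 0.001
```

```bash

python3 -m crank '[{"grip":0.06,"x":0.0138,"y":-0.019,"z":0,"yaw":0},{"grip":0.06,"x":0.0138,"y":-0.019,"z":0,"yaw":0},{"grip":0.06,"x":0.0138,"y":-0.019,"z":0.02,"yaw":0},{"grip":0.06,"x":0.0138,"y":-0.019,"z":0.04,"yaw":0},{"grip":0.06,"x":0.0138,"y":-0.019,"z":0.04,"yaw":0}]' 12
python3 -m crank '[{"grip":0.06,"x":0,"y":0,"z":0.01,"yaw":0},{"grip":0.06,"x":0,"y":0,"z":0.019,"yaw":0},{"grip":0.06,"x":0,"y":0,"z":0.019,"yaw":0},{"grip":0.035,"x":0,"y":0,"z":0.019,"yaw":0},{"grip":0.035,"x":0,"y":0,"z":0.019,"yaw":0}]' 
python3 -m crank '[{"grip":0.035,"x":0,"y":0,"z":0,"yaw":0},{"grip":0.035,"x":0,"y":0,"z":0,"yaw":0},{"grip":0.035,"x":0,"y":0,"z":0,"yaw":0},{"grip":0.035,"x":0,"y":0,"z":-0.01,"yaw":0},{"grip":0.035,"x":0,"y":0,"z":-0.03,"yaw":0}]'
```

```text
time_s: 7.7
ee_pos: [428.3, 329.2, 36.7]
ee_rot: [-179.9, 0.0, 118.6]
force: [0.1, -0.9, -0.1]
gripper_width: 60.0
gripper_force: 0.0
time_s: 8.12
ee_pos: [429.0, 329.6, 19.4]
ee_rot: [179.9, -0.0, 118.4]
force: [-0.2, 0.1, 0.2]
gripper_width: 49.4
gripper_force: 0.0
time_s: 8.53
ee_pos: [427.0, 328.1, 47.7]
ee_rot: [-179.7, 0.0, 118.4]
force: [-0.5, -0.8, -0.9]
gripper_width: 45.6
gripper_force: 12.0
```

```bash

python3 -m crank '[{"grip":0.035,"x":0,"y":0,"z":-0.04,"yaw":0},{"grip":0.035,"x":0,"y":0,"z":-0.08,"yaw":0.1},{"grip":0.035,"x":0,"y":0,"z":-0.12,"yaw":0.2},{"grip":0.035,"x":0,"y":0,"z":-0.12,"yaw":0.3},{"grip":0.035,"x":0,"y":0,"z":-0.12,"yaw":0.352}]'
python3 -m crank '[{"grip":0.035,"x":0,"y":0,"z":0,"yaw":0},{"grip":0.035,"x":0,"y":0,"z":0,"yaw":0},{"grip":0.035,"x":0,"y":0,"z":0,"yaw":0},{"grip":0.035,"x":0,"y":0,"z":0,"yaw":0},{"grip":0.035,"x":0,"y":0,"z":0,"yaw":0}]'
python3 -c "
from h import *
go(461.9,-82.5,21,98.2)"
```

```text
time_s: 8.95
ee_pos: [429.8, 330.3, 172.9]
ee_rot: [179.6, -0.2, 98.0]
force: [0.1, -0.0, -1.3]
gripper_width: 45.8
gripper_force: 12.0
time_s: 9.37
ee_pos: [428.3, 329.2, 168.4]
ee_rot: [-179.9, 0.0, 98.2]
force: [-0.4, -0.6, -0.4]
gripper_width: 45.6
gripper_force: 12.0
at [428.3 329.2 168.4] [-179.9    0.    98.2] x -0.4123 y -0.0257 z 0.1474 yaw 0.000
```

```bash

python3 -m crank '[{"grip":0.035,"x":-0.205,"y":-0.013,"z":0,"yaw":0},{"grip":0.035,"x":-0.205,"y":-0.013,"z":0,"yaw":0},{"grip":0.035,"x":-0.205,"y":-0.013,"z":0,"yaw":0},{"grip":0.035,"x":-0.205,"y":-0.013,"z":0,"yaw":0},{"grip":0.035,"x":-0.205,"y":-0.013,"z":0,"yaw":0}]'
python3 -m crank '[{"grip":0.035,"x":-0.207,"y":-0.0127,"z":0,"yaw":0},{"grip":0.035,"x":-0.207,"y":-0.0127,"z":0,"yaw":0},{"grip":0.035,"x":-0.207,"y":-0.0127,"z":0,"yaw":0},{"grip":0.035,"x":-0.207,"y":-0.0127,"z":0,"yaw":0},{"grip":0.035,"x":-0.207,"y":-0.0127,"z":0,"yaw":0}]'
python3 -m crank '[{"grip":0.035,"x":0,"y":0,"z":0,"yaw":0},{"grip":0.035,"x":0,"y":0,"z":0.03,"yaw":0},{"grip":0.035,"x":0,"y":0,"z":0.06,"yaw":0},{"grip":0.035,"x":0,"y":0,"z":0.08,"yaw":0},{"grip":0.035,"x":0,"y":0,"z":0.08,"yaw":0}]'
python3 - <<'E'
from h import *
snap('top','t2.png'); go(461.9,-82.5,22,98.2)
i=cv2.imread('pics/t2.png')[170:370,310:470];j=cv2.imread('pics/t2.png')[235:365,165:295]
cv2.imwrite('pics/t2c.png',np.hstack([cv2.resize(i,(400,500)),cv2.resize(j,(400,500))]))
E
```

```text
time_s: 9.78
ee_pos: [444.5, 122.6, 168.7]
ee_rot: [-180.0, 0.0, 98.3]
force: [0.7, -0.2, -0.4]
gripper_width: 45.7
gripper_force: 12.0
time_s: 10.2
ee_pos: [461.5, -84.2, 168.9]
ee_rot: [180.0, 0.0, 98.2]
force: [0.7, -0.5, -0.9]
gripper_width: 45.3
gripper_force: 12.0
time_s: 10.62
ee_pos: [458.6, -81.3, 85.3]
ee_rot: [-179.5, -0.2, 98.2]
force: [-0.3, 1.0, -0.8]
gripper_width: 45.1
gripper_force: 12.0
at [460.2 -81.5  87.3] [-1.797e+02 -1.000e-01  9.820e+01] x -0.0012 y 0.0015 z 0.0653 yaw 0.000
```

View pics/t2c.png

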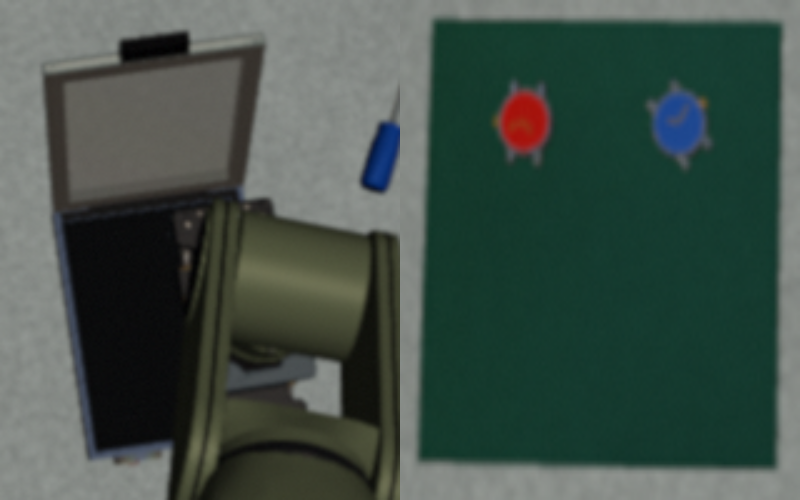

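```bash

python3 -m crank '[{"grip":0.035,"x":-0.001,"y":0.001,"z":0.025,"yaw":0},{"grip":0.035,"x":-0.001,"y":0.001,"z":0.045,"yaw":0},{"grip":0.035,"x":-0.001,"y":0.001,"z":0.055,"yaw":0},{"grip":0.035,"x":-0.001,"y":0.001,"z":0.06,"yaw":0},{"grip":0.035,"x":-0.001,"y":0.001,"z":0.06,"yaw":0}]'
python3 -m crank '[{"grip":0.035,"x":0,"y":0,"z":0.002,"yaw":0},{"grip":0.035,"x":0,"y":0,"z":0.004,"yaw":0},{"grip":0.035,"x":0,"y":0,"z":0.005,"yaw":0},{"grip":0.035,"x":0,"y":0,"z":0.0055,"yaw":0},{"grip":0.035,"x":0,"y":0,"z":0.0055,"yaw":0}]'
```

```text
time_s: 11.08
ee_pos: [463.5, -82.8, 29.2]
ee_rot: [180.0, 0.0, 98.2]
force: [-0.3, -0.4, -1.0]
gripper_width: 45.9
gripper_force: 12.0
time_s: 11.5
ee_pos: [463.1, -83.0, 23.7]
ee_rot: [180.0, 0.0, 98.2]
force: [0.3, -0.1, -0.8]
gripper_width: 45.5
gripper_force: 12.0
```

```bash

python3 -m crank '[{"grip":0.035,"x":0,"y":0,"z":0.001,"yaw":0},{"grip":0.035,"x":0,"y":0,"z":0.0015,"yaw":0},{"grip":0.035,"x":0,"y":0,"z":0.002,"yaw":0},{"grip":0.035,"x":0,"y":0,"z":0.002,"yaw":0},{"grip":0.035,"x":0,"y":0,"z":0.002,"yaw":0}]'
python3 -m crank '[{"grip":0.06,"x":0,"y":0,"z":0,"yaw":0},{"grip":0.06,"x":0,"y":0,"z":0,"yaw":0},{"grip":0.06,"x":0,"y":0,"z":0,"yaw":0},{"grip":0.06,"x":0,"y":0,"z":-0.02,"yaw":0},{"grip":0.06,"x":0,"y":0,"z":-0.05,"yaw":0}]'
python3 -m crank '[{"grip":0.06,"x":0,"y":0,"z":-0.04,"yaw":0},{"grip":0.06,"x":0,"y":0,"z":-0.08,"yaw":0},{"grip":0.06,"x":0.02,"y":0,"z":-0.1,"yaw":0},{"grip":0.06,"x":0.06,"y":0,"z":-0.1,"yaw":0},{"grip":0.06,"x":0.1,"y":0,"z":-0.1,"yaw":0}]'
python3 -c "
from h import *
go(544.3,215,17.5,126)"
```

```text
time_s: 11.92
ee_pos: [463.2, -83.1, 22.8]
ee_rot: [179.9, 0.0, 98.2]
force: [-3.5, 0.7, 12.0]
gripper_width: 45.7
gripper_force: 12.0
time_s: 12.33
ee_pos: [460.7, -82.5, 69.6]
ee_rot: [-179.6, -0.1, 98.2]
force: [0.7, -0.4, -0.3]
gripper_width: 59.8
gripper_force: 0.0
time_s: 12.75
ee_pos: [449.7, 16.4, 173.1]
ee_rot: [179.7, 0.0, 98.0]
force: [0.6, 0.7, -0.6]
gripper_width: 60.2
gripper_force: 0.0
at [449.7  16.4 173.1] [179.7   0.   98. ] x 0.1835 y 0.1213 z 0.1556 yaw -0.489
```

```bash

python3 -m crank '[{"grip":0.06,"x":0.03,"y":0.02,"z":0,"yaw":0},{"grip":0.06,"x":0.06,"y":0.04,"z":0,"yaw":0},{"grip":0.06,"x":0.09,"y":0.06,"z":0,"yaw":0},{"grip":0.06,"x":0.12,"y":0.08,"z":0,"yaw":0},{"grip":0.06,"x":0.15,"y":0.10,"z":0,"yaw":0}]'
python3 -m crank '[{"grip":0.06,"x":0.0335,"y":0.0213,"z":0,"yaw":-0.12},{"grip":0.06,"x":0.0335,"y":0.0213,"z":0.03,"yaw":-0.24},{"grip":0.06,"x":0.0335,"y":0.0213,"z":0.06,"yaw":-0.36},{"grip":0.06,"x":0.0335,"y":0.0213,"z":0.09,"yaw":-0.489},{"grip":0.06,"x":0.0335,"y":0.0213,"z":0.1,"yaw":-0.489}]'
python3 - <<'E'
from h import *
s=snap('side'); print(mat_watch('side',s,(545,213)), mat_watch('side',s,(545,321)))
go(544.3,215,17.5,126)
E
```

```text
time_s: 13.17
ee_pos: [526.6, 180.5, 171.1]
ee_rot: [-180.0, 0.0, 98.2]
force: [0.6, -1.0, 0.0]
gripper_width: 59.9
gripper_force: 0.0
time_s: 13.58
ee_pos: [539.7, 214.1, 66.8]
ee_rot: [-179.5, -0.1, 126.4]
force: [-0.3, -0.5, -0.2]
gripper_width: 59.9
gripper_force: 0.0
(array([544.69542889, 212.17692954]), np.float64(32.88632546888154), np.float64(0.054510702781765265)) (array([545.57059828, 320.97234574]), np.float64(-17.48425175297533), np.float64(0.301993511482377))
at [539.7 213.9  66.8] [-1.795e+02 -1.000e-01  1.261e+02] x -0.0019 y 0.0044 z 0.0493 yaw 0.002
```

```bash

python3 -m crank '[{"grip":0.06,"x":-0.001,"y":0.002,"z":0.02,"yaw":0},{"grip":0.06,"x":-0.001,"y":0.002,"z":0.03,"yaw":0},{"grip":0.06,"x":-0.001,"y":0.002,"z":0.03,"yaw":0},{"grip":0.06,"x":-0.001,"y":0.002,"z":0.03,"yaw":0},{"grip":0.06,"x":-0.001,"y":0.002,"z":0.03,"yaw":0}]'
python3 -c "
from h import *
go(544.3,215,17.5,126)"
```

```text
time_s: 14.05
ee_pos: [545.6, 215.5, 42.7]
ee_rot: [179.9, 0.0, 126.2]
force: [-0.4, -0.5, 0.0]
gripper_width: 59.9
gripper_force: 0.0
at [545.6 215.5  42.7] [179.9   0.  126.2] x 0.0004 y -0.0013 z 0.0252 yaw 0.003
```

```bash

python3 -m crank '[{"grip":0.06,"x":0,"y":-0.001,"z":0.01,"yaw":0},{"grip":0.06,"x":0,"y":-0.001,"z":0.02,"yaw":0},{"grip":0.06,"x":0,"y":-0.001,"z":0.025,"yaw":0},{"grip":0.06,"x":0,"y":-0.001,"z":0.025,"yaw":0},{"grip":0.035,"x":0,"y":-0.001,"z":0.025,"yaw":0}]'
python3 -m crank '[{"grip":0.035,"x":0,"y":0,"z":0,"yaw":0},{"grip":0.035,"x":0,"y":0,"z":0,"yaw":0},{"grip":0.035,"x":0,"y":0,"z":0,"yaw":0},{"grip":0.035,"x":0,"y":0,"z":0,"yaw":0},{"grip":0.035,"x":0,"y":0,"z":0,"yaw":0}]'
python3 -m crank '[{"grip":0.035,"x":0,"y":0,"z":-0.02,"yaw":0},{"grip":0.035,"x":0,"y":0,"z":-0.05,"yaw":0},{"grip":0.035,"x":0,"y":0,"z":-0.09,"yaw":0},{"grip":0.035,"x":0,"y":0,"z":-0.13,"yaw":0.1},{"grip":0.035,"x":0,"y":0,"z":-0.15,"yaw":0.2}]'
python3 -m crank '[{"grip":0.035,"x":0,"y":0,"z":0,"yaw":0.1},{"grip":0.035,"x":0,"y":0,"z":0,"yaw":0.2},{"grip":0.035,"x":0,"y":0,"z":0,"yaw":0.285},{"grip":0.035,"x":0,"y":0,"z":0,"yaw":0.285},{"grip":0.035,"x":0,"y":0,"z":0,"yaw":0.285}]'
python3 -c "
from h import *
go(455.5,-37.9,23,98.2)"
```

```text
time_s: 14.47
ee_pos: [543.8, 214.6, 16.0]
ee_rot: [-180.0, -0.0, 126.2]
force: [0.6, -0.7, 0.7]
gripper_width: 56.0
gripper_force: 0.0
time_s: 14.88
ee_pos: [543.9, 214.6, 16.2]
ee_rot: [-180.0, -0.0, 126.2]
force: [-0.4, 0.2, -1.2]
gripper_width: 45.8
gripper_force: 12.0
time_s: 15.3
ee_pos: [545.8, 215.4, 171.4]
ee_rot: [179.6, 0.0, 114.5]
force: [1.6, 0.2, -0.6]
gripper_width: 45.8
gripper_force: 12.0
time_s: 15.72
ee_pos: [543.8, 214.6, 166.3]
ee_rot: [-180.0, 0.0, 98.6]
force: [-0.1, -0.4, -1.2]
gripper_width: 45.8
gripper_force: 12.0
at [543.8 214.6 166.3] [-180.     0.    98.6] x -0.2366 y -0.1249 z 0.1433 yaw 0.006
```

```bash

python3 -m crank '[{"grip":0.035,"x":-0.03,"y":-0.016,"z":0,"yaw":0},{"grip":0.035,"x":-0.06,"y":-0.035,"z":0,"yaw":0},{"grip":0.035,"x":-0.09,"y":-0.055,"z":0,"yaw":0},{"grip":0.035,"x":-0.12,"y":-0.075,"z":0,"yaw":0},{"grip":0.035,"x":-0.15,"y":-0.09,"z":0,"yaw":0}]'
python3 -m crank '[{"grip":0.035,"x":-0.03,"y":-0.015,"z":0,"yaw":0},{"grip":0.035,"x":-0.06,"y":-0.025,"z":0,"yaw":0},{"grip":0.035,"x":-0.0866,"y":-0.0349,"z":0,"yaw":0.006},{"grip":0.035,"x":-0.0866,"y":-0.0349,"z":0.03,"yaw":0.006},{"grip":0.035,"x":-0.0866,"y":-0.0349,"z":0.06,"yaw":0.006}]'
python3 -m crank '[{"grip":0.035,"x":0,"y":0,"z":0.03,"yaw":0},{"grip":0.035,"x":0,"y":0,"z":0.04,"yaw":0},{"grip":0.035,"x":0,"y":0,"z":0.04,"yaw":0},{"grip":0.035,"x":0,"y":0,"z":0.04,"yaw":0},{"grip":0.035,"x":0,"y":0,"z":0.04,"yaw":0}]'
python3 -c "
from h import *
go(455.5,-37.9,20,98.2)"
```

```text
time_s: 16.13
ee_pos: [475.1, 51.9, 166.2]
ee_rot: [-179.9, 0.0, 98.6]
force: [-0.6, -1.2, -0.7]
gripper_width: 45.5
gripper_force: 12.0
time_s: 16.55
ee_pos: [456.4, -39.4, 107.3]
ee_rot: [179.7, 0.1, 98.0]
force: [1.0, 0.8, -0.7]
gripper_width: 45.8
gripper_force: 12.0
time_s: 16.97
ee_pos: [456.1, -37.7, 67.3]
ee_rot: [179.9, 0.0, 98.1]
force: [0.3, -0.3, -2.1]
gripper_width: 45.5
gripper_force: 12.0
at [456.1 -37.7  67.3] [179.9   0.   98.1] x -0.0001 y -0.0006 z 0.0473 yaw -0.001
```

```bash

python3 -m crank '[{"grip":0.035,"x":0,"y":0,"z":0.02,"yaw":0},{"grip":0.035,"x":0,"y":0,"z":0.035,"yaw":0},{"grip":0.035,"x":0,"y":0,"z":0.042,"yaw":0},{"grip":0.035,"x":0,"y":0,"z":0.043,"yaw":0},{"grip":0.035,"x":0,"y":0,"z":0.043,"yaw":0}]'
python3 -m crank '[{"grip":0.035,"x":0,"y":0,"z":0.001,"yaw":0},{"grip":0.035,"x":0,"y":0,"z":0.002,"yaw":0},{"grip":0.035,"x":0,"y":0,"z":0.003,"yaw":0},{"grip":0.035,"x":0,"y":0,"z":0.003,"yaw":0},{"grip":0.035,"x":0,"y":0,"z":0.003,"yaw":0}]'
```

```text
time_s: 17.38
ee_pos: [455.7, -37.7, 24.0]
ee_rot: [179.9, 0.0, 98.1]
force: [0.2, -0.5, -1.0]
gripper_width: 45.5
gripper_force: 12.0
time_s: 17.8
ee_pos: [455.2, -37.7, 20.7]
ee_rot: [180.0, 0.0, 98.1]
force: [-0.3, -0.6, -0.9]
gripper_width: 45.7
gripper_force: 12.0
```

```bash

python3 -m crank '[{"grip":0.035,"x":0,"y":0,"z":0.0005,"yaw":0},{"grip":0.035,"x":0,"y":0,"z":0.001,"yaw":0},{"grip":0.035,"x":0,"y":0,"z":0.0015,"yaw":0},{"grip":0.035,"x":0,"y":0,"z":0.0015,"yaw":0},{"grip":0.035,"x":0,"y":0,"z":0.0015,"yaw":0}]'
python3 -m crank '[{"grip":0.06,"x":0,"y":0,"z":0,"yaw":0},{"grip":0.06,"x":0,"y":0,"z":0,"yaw":0},{"grip":0.06,"x":0,"y":0,"z":0,"yaw":0},{"grip":0.06,"x":0,"y":0,"z":-0.02,"yaw":0},{"grip":0.06,"x":0,"y":0,"z":-0.05,"yaw":0}]'
python3 -m crank '[{"grip":0.06,"x":0,"y":0,"z":-0.04,"yaw":0},{"grip":0.06,"x":0,"y":0,"z":-0.08,"yaw":0},{"grip":0.06,"x":0.02,"y":0,"z":-0.1,"yaw":0},{"grip":0.06,"x":0.06,"y":0,"z":-0.1,"yaw":0},{"grip":0.06,"x":0.1,"y":0,"z":-0.1,"yaw":0}]'
python3 - <<'E'
from h import *
s=snap('side'); print(mat_watch('side',s,(545,321)))
go(545.3,323,17,88)
E
```

```text
time_s: 18.22
ee_pos: [455.2, -37.7, 19.4]
ee_rot: [180.0, 0.0, 98.1]
force: [-1.3, 0.1, 5.1]
gripper_width: 45.7
gripper_force: 12.0
time_s: 18.63
ee_pos: [452.4, -37.4, 67.2]
ee_rot: [-179.6, -0.1, 98.1]
force: [0.4, -1.1, -0.8]
gripper_width: 60.0
gripper_force: 0.0
time_s: 19.05
ee_pos: [441.5, 61.8, 170.5]
ee_rot: [179.8, 0.0, 97.9]
force: [1.3, 0.3, -0.4]
gripper_width: 60.3
gripper_force: 0.0
(array([545.68822078, 320.93761685]), np.float64(-18.861339613296135), np.float64(0.2944237050669905))
at [439.4  68.5 169.5] [180.   -0.3  98.2] x 0.2369 y 0.1410 z 0.1525 yaw 0.178
```

Red still in place.

```bash

python3 -m crank '[{"grip":0.06,"x":0.03,"y":0.02,"z":0,"yaw":0},{"grip":0.06,"x":0.06,"y":0.04,"z":0,"yaw":0},{"grip":0.06,"x":0.09,"y":0.06,"z":0,"yaw":0},{"grip":0.06,"x":0.12,"y":0.08,"z":0,"yaw":0},{"grip":0.06,"x":0.15,"y":0.10,"z":0,"yaw":0}]'
python3 -m crank '[{"grip":0.06,"x":0.03,"y":0.02,"z":0,"yaw":0},{"grip":0.06,"x":0.06,"y":0.041,"z":0,"yaw":0},{"grip":0.06,"x":0.087,"y":0.041,"z":0.03,"yaw":0.09},{"grip":0.06,"x":0.087,"y":0.041,"z":0.06,"yaw":0.178},{"grip":0.06,"x":0.087,"y":0.041,"z":0.09,"yaw":0.178}]'
python3 -m crank '[{"grip":0.06,"x":0,"y":0,"z":0.02,"yaw":0},{"grip":0.06,"x":0,"y":0,"z":0.03,"yaw":0},{"grip":0.06,"x":0,"y":0,"z":0.03,"yaw":0},{"grip":0.06,"x":0,"y":0,"z":0.03,"yaw":0},{"grip":0.06,"x":0,"y":0,"z":0.03,"yaw":0}]'
python3 -c "
from h import *
go(545.3,323,17,88)"
```

```text
time_s: 19.52
ee_pos: [518.9, 225.2, 168.2]
ee_rot: [-179.9, 0.0, 98.1]
force: [1.3, -0.7, -0.1]
gripper_width: 60.2
gripper_force: 0.0
time_s: 19.93
ee_pos: [546.9, 317.2, 77.1]
ee_rot: [-180.0, 0.0, 87.9]
force: [-0.6, -0.5, -0.9]
gripper_width: 59.9
gripper_force: 0.0
time_s: 20.35
ee_pos: [548.4, 316.1, 50.4]
ee_rot: [179.9, -0.1, 87.9]
force: [0.5, 0.4, 0.3]
gripper_width: 60.3
gripper_force: 0.0
at [548.4 316.1  50.4] [ 1.799e+02 -1.000e-01  8.790e+01] x 0.0068 y -0.0034 z 0.0334 yaw -0.002
```

```bash

python3 -m crank '[{"grip":0.06,"x":0.0065,"y":-0.003,"z":0,"yaw":0},{"grip":0.06,"x":0.0065,"y":-0.003,"z":0.01,"yaw":0},{"grip":0.06,"x":0.0065,"y":-0.003,"z":0.025,"yaw":0},{"grip":0.06,"x":0.0065,"y":-0.003,"z":0.033,"yaw":0},{"grip":0.06,"x":0.0065,"y":-0.003,"z":0.033,"yaw":0}]'
python3 -m crank '[{"grip":0.035,"x":0,"y":0,"z":0,"yaw":0},{"grip":0.035,"x":0,"y":0,"z":0,"yaw":0},{"grip":0.035,"x":0,"y":0,"z":0,"yaw":0},{"grip":0.035,"x":0,"y":0,"z":0,"yaw":0},{"grip":0.035,"x":0,"y":0,"z":0,"yaw":0}]'
python3 -m crank '[{"grip":0.035,"x":0,"y":0,"z":-0.02,"yaw":0},{"grip":0.035,"x":0,"y":0,"z":-0.05,"yaw":0},{"grip":0.035,"x":0,"y":0,"z":-0.09,"yaw":0},{"grip":0.035,"x":0,"y":0,"z":-0.13,"yaw":-0.09},{"grip":0.035,"x":0,"y":0,"z":-0.15,"yaw":-0.178}]'
python3 -m crank '[{"grip":0.035,"x":0,"y":0,"z":0,"yaw":0},{"grip":0.035,"x":0,"y":0,"z":0,"yaw":0},{"grip":0.035,"x":0,"y":0,"z":0,"yaw":0},{"grip":0.035,"x":0,"y":0,"z":0,"yaw":0},{"grip":0.035,"x":0,"y":0,"z":0,"yaw":0}]'
python3 - <<'E'
from h import *
go(449.2,5.7,19.5,98.2); snap('top','t3.png'); snap('side','s3.png')
i=cv2.imread('pics/t3.png')[170:370,310:470];j=cv2.imread('pics/s3.png')[170:330,310:470]
cv2.imwrite('pics/t3c.png',np.clip(1.6*np.hstack([cv2.resize(i,(400,500)),cv2.resize(j,(400,500))]),0,255).astype(np.uint8))
E
```

```text
time_s: 20.77
ee_pos: [544.6, 322.7, 16.2]
ee_rot: [180.0, -0.0, 87.9]
force: [0.0, 0.3, 0.0]
gripper_width: 60.0
gripper_force: 0.0
time_s: 21.18
ee_pos: [544.6, 322.5, 15.9]
ee_rot: [180.0, -0.0, 87.9]
force: [0.4, -0.9, -0.3]
gripper_width: 45.6
gripper_force: 12.0
time_s: 21.6
ee_pos: [546.2, 323.3, 171.0]
ee_rot: [179.6, -0.1, 98.3]
force: [0.7, 0.8, -0.2]
gripper_width: 45.9
gripper_force: 12.0
time_s: 22.02
ee_pos: [543.7, 321.9, 163.8]
ee_rot: [-179.8, 0.1, 98.0]
force: [0.3, -0.2, -1.1]
gripper_width: 45.5
gripper_force: 12.0
at [543.7 321.9 163.8] [-1.798e+02  1.000e-01  9.800e+01] x -0.2999 y -0.1379 z 0.1443 yaw -0.003
```

View pics/t3c.png

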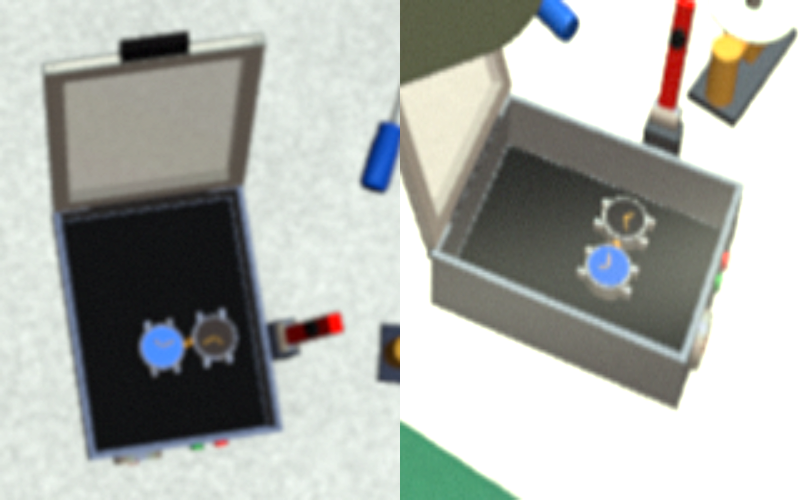

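```bash

python3 -m crank '[{"grip":0.035,"x":-0.03,"y":-0.015,"z":0,"yaw":0},{"grip":0.035,"x":-0.06,"y":-0.035,"z":0,"yaw":0},{"grip":0.035,"x":-0.09,"y":-0.055,"z":0,"yaw":0},{"grip":0.035,"x":-0.12,"y":-0.075,"z":0,"yaw":0},{"grip":0.035,"x":-0.15,"y":-0.09,"z":0,"yaw":0}]'
python3 -m crank '[{"grip":0.035,"x":-0.03,"y":-0.015,"z":0,"yaw":0},{"grip":0.035,"x":-0.06,"y":-0.03,"z":0,"yaw":0},{"grip":0.035,"x":-0.09,"y":-0.045,"z":0,"yaw":0},{"grip":0.035,"x":-0.12,"y":-0.055,"z":0,"yaw":0},{"grip":0.035,"x":-0.15,"y":-0.062,"z":0,"yaw":0}]'
python3 -m crank '[{"grip":0.035,"x":0,"y":0,"z":0.03,"yaw":0},{"grip":0.035,"x":0,"y":0,"z":0.06,"yaw":0},{"grip":0.035,"x":0,"y":0,"z":0.09,"yaw":0},{"grip":0.035,"x":0,"y":0,"z":0.095,"yaw":0},{"grip":0.035,"x":0,"y":0,"z":0.095,"yaw":0}]'
python3 -c "
from h import *
go(431.7,-0.7,19.4,98.1)"
```

```text
time_s: 22.53
ee_pos: [474.6, 159.8, 165.3]
ee_rot: [-179.9, 0.0, 98.1]
force: [0.4, 0.2, 0.0]
gripper_width: 45.5
gripper_force: 12.0
time_s: 22.95
ee_pos: [434.8, 2.7, 165.7]
ee_rot: [-179.9, -0.0, 98.1]
force: [0.8, 0.1, -1.2]
gripper_width: 45.3
gripper_force: 12.0
time_s: 23.37
ee_pos: [434.7, 4.0, 69.4]
ee_rot: [-179.7, -0.0, 98.1]
force: [0.0, 0.7, -0.7]
gripper_width: 45.7
gripper_force: 12.0
at [434.7   4.   69.4] [-179.7   -0.    98.1] x -0.0043 y -0.0037 z 0.0500 yaw -0.001
```

```bash

python3 -m crank '[{"grip":0.035,"x":-0.0045,"y":-0.0045,"z":0.01,"yaw":0},{"grip":0.035,"x":-0.0045,"y":-0.0045,"z":0.03,"yaw":0},{"grip":0.035,"x":-0.0045,"y":-0.0045,"z":0.044,"yaw":0},{"grip":0.035,"x":-0.0045,"y":-0.0045,"z":0.046,"yaw":0},{"grip":0.035,"x":-0.0045,"y":-0.0045,"z":0.046,"yaw":0}]'
python3 -m crank '[{"grip":0.035,"x":0,"y":0,"z":0.001,"yaw":0},{"grip":0.035,"x":0,"y":0,"z":0.002,"yaw":0},{"grip":0.035,"x":0,"y":0,"z":0.0025,"yaw":0},{"grip":0.035,"x":0,"y":0,"z":0.0025,"yaw":0},{"grip":0.035,"x":0,"y":0,"z":0.0025,"yaw":0}]'
```

```text
time_s: 23.78
ee_pos: [433.2, -0.9, 25.7]
ee_rot: [179.9, 0.0, 98.1]
force: [-0.1, -0.3, -0.4]
gripper_width: 45.7
gripper_force: 12.0
time_s: 24.2
ee_pos: [432.7, -1.0, 22.8]
ee_rot: [180.0, 0.0, 98.1]
force: [-1.0, -0.4, -0.9]
gripper_width: 46.0
gripper_force: 12.0
```

```bash

python3 -m crank '[{"grip":0.035,"x":0,"y":0,"z":0.001,"yaw":0},{"grip":0.035,"x":0,"y":0,"z":0.002,"yaw":0},{"grip":0.035,"x":0,"y":0,"z":0.003,"yaw":0},{"grip":0.035,"x":0,"y":0,"z":0.0035,"yaw":0},{"grip":0.035,"x":0,"y":0,"z":0.0035,"yaw":0}]'
python3 -m crank '[{"grip":0.06,"x":0,"y":0,"z":0,"yaw":0},{"grip":0.06,"x":0,"y":0,"z":0,"yaw":0},{"grip":0.06,"x":0,"y":0,"z":0,"yaw":0},{"grip":0.06,"x":0,"y":0,"z":-0.02,"yaw":0},{"grip":0.06,"x":0,"y":0,"z":-0.05,"yaw":0}]'
python3 -m crank '[{"grip":0.06,"x":0,"y":0,"z":-0.04,"yaw":0},{"grip":0.06,"x":0,"y":0,"z":-0.08,"yaw":0},{"grip":0.06,"x":0.04,"y":0,"z":-0.1,"yaw":0},{"grip":0.06,"x":0.08,"y":0,"z":-0.12,"yaw":0},{"grip":0.06,"x":0.11,"y":0,"z":-0.15,"yaw":0}]'
python3 -m crank '[{"grip":0.02,"x":0.04,"y":0,"z":-0.0,"yaw":0},{"grip":0.02,"x":0.08,"y":0,"z":-0.0,"yaw":0},{"grip":0.01,"x":0.12,"y":0,"z":-0.0,"yaw":0},{"grip":0.0,"x":0.16,"y":0,"z":-0.0,"yaw":0},{"grip":0.0,"x":0.17,"y":0,"z":-0.0,"yaw":0}]'
python3 - <<'E'
from h import *
go(450,200,250,98.2); snap('top','t4.png'); snap('side','s4.png')
i=cv2.imread('pics/t4.png')[170:370,310:470];j=cv2.imread('pics/s4.png')[100:300,280:440]
cv2.imwrite('pics/t4c.png',np.clip(1.6*np.hstack([cv2.resize(i,(400,500)),cv2.resize(j,(400,500))]),0,255).astype(np.uint8))
E
```

```text
time_s: 24.62
ee_pos: [432.4, -1.1, 19.3]
ee_rot: [-180.0, 0.0, 98.1]
force: [-1.4, 0.3, 4.9]
gripper_width: 45.4
gripper_force: 13.8
time_s: 25.03
ee_pos: [429.7, -1.0, 67.2]
ee_rot: [-179.5, -0.1, 98.1]
force: [0.4, -0.3, -0.9]
gripper_width: 60.4
gripper_force: 0.0
time_s: 25.45
ee_pos: [415.6, 103.9, 214.2]
ee_rot: [-179.8, -0.0, 98.0]
force: [1.1, 1.0, -0.7]
gripper_width: 60.1
gripper_force: 0.0
time_s: 25.87
ee_pos: [392.5, 275.8, 214.0]
ee_rot: [-180.0, -0.1, 98.3]
force: [0.2, -0.2, -0.4]
gripper_width: 29.9
gripper_force: 0.0
at [392.5 275.8 214. ] [-1.80e+02 -1.00e-01  9.83e+01] x -0.0833 y 0.0459 z -0.0360 yaw 0.002
```

View pics/t4c.png

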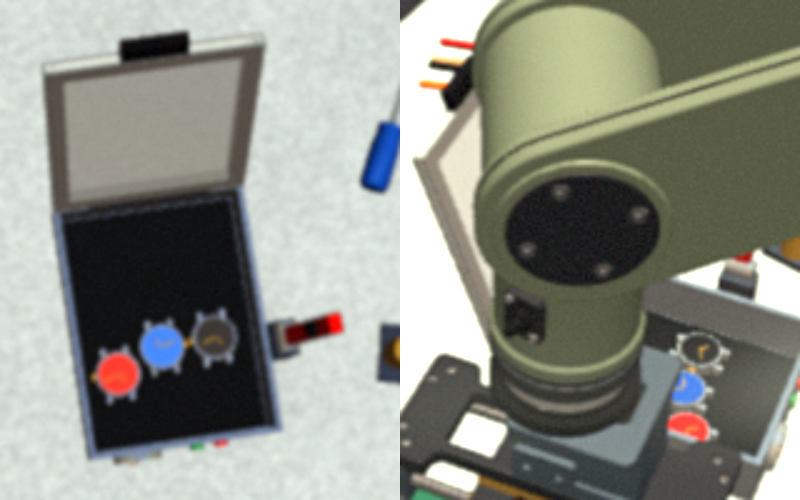

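```bash
cat >> h.py <<'E'
c=np.array([477.,-39.8]); psi=np.radians(8.2); Rc=np.array([[np.cos(psi),-np.sin(psi)],[np.sin(psi),np.cos(psi)]])
def C(x,y,z): return np.r_[c+Rc@[x,y],z]
E
python3 - <<'E'
from h import *
for a in np.arange(1.7,2.11,.05):
    e=[C(105-r*np.cos(a),0,55+r*np.sin(a)) for r in(210,227)]
    print('%.2f'%a,proj('top',e).round(1).tolist(),e[1].round(0))
print(proj('top',[(463.2,-83.1,17),(455.2,-37.7,17),(432.4,-1.1,17)]).round(1).tolist(),'seen',[(310+u*.4,170+v*.4) for u,v in[(214,336),(162,346),(118,375)]])
t=C(250,0,340);go(*t,98.2);print(t)
E
```

```text
1.70 [[375.4, 210.6], [376.1, 207.1]] [610. -21. 280.]
1.75 [[374.4, 205.1], [374.9, 201.1]] [621. -19. 278.]
1.80 [[373.4, 199.7], [373.8, 195.3]] [632. -17. 276.]
1.85 [[372.4, 194.6], [372.7, 189.6]] [643. -16. 273.]
1.90 [[371.3, 189.6], [371.5, 184.2]] [654. -14. 270.]
1.95 [[370.3, 184.9], [370.4, 179.1]] [664. -13. 266.]
2.00 [[369.3, 180.4], [369.3, 174.2]] [674. -11. 261.]
2.05 [[368.2, 176.1], [368.2, 169.6]] [685. -10. 256.]
2.10 [[367.2, 172.1], [367.1, 165.2]] [694.  -8. 251.]
[[395.9, 304.5], [374.4, 308.4], [357.1, 319.3]] seen [(395.6, 304.4), (374.8, 308.4), (357.2, 320.0)]
at [392.9 272.8 213.7] [-1.799e+02  1.000e-01  9.830e+01] x -0.3219 y 0.2881 z -0.1263 yaw 0.002
[724.44405773  -4.14276657 340.        ]
```

```bash

python3 -m crank '[{"grip":0,"x":0,"y":0,"z":-0.04,"yaw":0},{"grip":0,"x":0,"y":0,"z":-0.08,"yaw":0},{"grip":0,"x":0,"y":0.02,"z":-0.11,"yaw":0},{"grip":0,"x":0,"y":0.05,"z":-0.126,"yaw":0},{"grip":0,"x":0,"y":0.088,"z":-0.126,"yaw":0}]'
python3 -m crank '[{"grip":0,"x":-0.01,"y":0.035,"z":0,"yaw":0},{"grip":0,"x":-0.02,"y":0.07,"z":0,"yaw":0},{"grip":0,"x":-0.03,"y":0.105,"z":0,"yaw":0},{"grip":0,"x":-0.04,"y":0.14,"z":0,"yaw":0},{"grip":0,"x":-0.06,"y":0.17,"z":0,"yaw":0}]'
python3 -m crank '[{"grip":0,"x":-0.035,"y":0.01,"z":0,"yaw":0},{"grip":0,"x":-0.07,"y":0.02,"z":0,"yaw":0},{"grip":0,"x":-0.105,"y":0.03,"z":0,"yaw":0},{"grip":0,"x":-0.14,"y":0.03,"z":0,"yaw":0},{"grip":0,"x":-0.16,"y":0.03,"z":0,"yaw":0}]'
python3 -c "
from h import *
go(724,-4,249,98.2)"
```

```text
time_s: 26.38
ee_pos: [482.1, 282.5, 345.9]
ee_rot: [179.6, -0.1, 98.0]
force: [0.9, 0.9, 1.0]
gripper_width: 0.7
gripper_force: 0.0
time_s: 26.8
ee_pos: [659.4, 246.5, 339.1]
ee_rot: [-179.9, 0.0, 98.0]
force: [-1.1, 0.1, -1.2]
gripper_width: 0.9
gripper_force: 0.0
time_s: 27.22
ee_pos: [710.1, 87.4, 339.1]
ee_rot: [-179.8, 0.2, 97.8]
force: [-0.2, 0.0, 0.3]
gripper_width: 0.6
gripper_force: 0.0
at [710.1  87.4 339.1] [-179.8    0.2   97.8] x -0.0925 y 0.0014 z 0.0901 yaw -0.007
```

Finish the approach, descend behind the lid, pull it over gently.

```bash

python3 -m crank '[{"grip":0,"x":-0.035,"y":0.001,"z":0,"yaw":-0.007},{"grip":0,"x":-0.07,"y":0.001,"z":0,"yaw":-0.007},{"grip":0,"x":-0.0925,"y":0.001,"z":0.02,"yaw":-0.007},{"grip":0,"x":-0.0925,"y":0.001,"z":0.05,"yaw":-0.007},{"grip":0,"x":-0.0925,"y":0.001,"z":0.09,"yaw":-0.007}]'
python3 -m crank '[{"grip":0,"x":0,"y":0,"z":0,"yaw":0},{"grip":0,"x":0,"y":-0.01,"z":0,"yaw":0},{"grip":0,"x":0,"y":-0.025,"z":0,"yaw":0},{"grip":0,"x":0,"y":-0.04,"z":0,"yaw":0},{"grip":0,"x":0,"y":-0.055,"z":0,"yaw":0}]'
python3 -m crank '[{"grip":0,"x":0,"y":-0.012,"z":0,"yaw":0},{"grip":0,"x":0,"y":-0.024,"z":0,"yaw":0},{"grip":0,"x":0,"y":-0.036,"z":0,"yaw":0},{"grip":0,"x":0,"y":-0.048,"z":0,"yaw":0},{"grip":0,"x":0,"y":-0.06,"z":0,"yaw":0}]'
python3 -c "
from h import *
s=state();print(s['ee_pos'],Rc.T@(np.array(s['ee_pos'][:2])-c))"
```

```text
time_s: 27.63
ee_pos: [724.4, -2.2, 252.1]
ee_rot: [179.7, 0.1, 98.2]
force: [0.3, 0.3, -0.2]
gripper_width: 0.4
gripper_force: 0.0
time_s: 28.05
ee_pos: [669.1, -6.8, 252.3]
ee_rot: [179.9, 0.0, 98.4]
force: [-0.9, -0.5, -0.2]
gripper_width: 0.7
gripper_force: 0.0
time_s: 28.47
ee_pos: [610.9, -15.4, 253.4]
ee_rot: [179.7, 0.1, 98.4]
force: [2.5, 0.5, 2.2]
gripper_width: 0.5
gripper_force: 0.9
[610.90245352 -15.40948544 253.39488093] [136.01225883   5.0427874 ]
```

```bash

python3 -m crank '[{"grip":0,"x":0,"y":-0.0256,"z":0,"yaw":0},{"grip":0,"x":0,"y":-0.044,"z":0.0013,"yaw":0},{"grip":0,"x":0,"y":-0.062,"z":0.005,"yaw":0},{"grip":0,"x":0,"y":-0.08,"z":0.01,"yaw":0},{"grip":0,"x":0,"y":-0.097,"z":0.017,"yaw":0}]'
python3 -m crank '[{"grip":0,"x":0,"y":-0.0164,"z":0.009,"yaw":0},{"grip":0,"x":0,"y":-0.032,"z":0.019,"yaw":0},{"grip":0,"x":0,"y":-0.046,"z":0.031,"yaw":0},{"grip":0,"x":0,"y":-0.059,"z":0.044,"yaw":0},{"grip":0,"x":0,"y":-0.0705,"z":0.0585,"yaw":0}]'
python3 -c "
from h import *
s=state();print(s['ee_pos'],Rc.T@(np.array(s['ee_pos'][:2])-c))"
```

```text
time_s: 28.88
ee_pos: [514.7, -29.7, 236.3]
ee_rot: [179.7, 0.1, 98.4]
force: [1.0, -0.3, 1.4]
gripper_width: 0.3
gripper_force: 0.7
time_s: 29.3
ee_pos: [444.8, -40.1, 177.0]
ee_rot: [179.8, 0.1, 98.5]
force: [0.1, -0.5, 1.5]
gripper_width: 0.6
gripper_force: 0.5
[444.84318813 -40.07349127 176.96302866] [-31.86705582   4.31579663]
```

```bash

python3 -m crank '[{"grip":0,"x":0,"y":-0.01,"z":0.0155,"yaw":0},{"grip":0,"x":0,"y":-0.0186,"z":0.032,"yaw":0},{"grip":0,"x":0,"y":-0.025,"z":0.049,"yaw":0},{"grip":0,"x":0,"y":-0.03,"z":0.067,"yaw":0},{"grip":0,"x":0,"y":-0.034,"z":0.085,"yaw":0}]'
python3 -m crank '[{"grip":0,"x":0,"y":0,"z":0.008,"yaw":0},{"grip":0,"x":0,"y":0,"z":0.014,"yaw":0},{"grip":0,"x":0,"y":0,"z":0.018,"yaw":0},{"grip":0,"x":0,"y":0,"z":0.02,"yaw":0},{"grip":0,"x":0,"y":0,"z":0.02,"yaw":0}]'
python3 -c "
from h import *
s=state();print(s['ee_pos'],Rc.T@(np.array(s['ee_pos'][:2])-c))"
```

```text
time_s: 29.72
ee_pos: [411.8, -45.1, 91.2]
ee_rot: [179.8, 0.1, 98.4]
force: [0.9, 0.5, 0.4]
gripper_width: 0.4
gripper_force: 0.3
time_s: 30.13
ee_pos: [411.6, -44.6, 73.9]
ee_rot: [179.9, 0.1, 98.5]
force: [-10.1, 0.4, 33.8]
gripper_width: 0.3
gripper_force: 17.1
[411.63335962 -44.6106971   73.92375289] [-65.38449154   4.56166057]
```

```bash

python3 -m crank '[{"grip":0,"x":0,"y":0,"z":-0.04,"yaw":0},{"grip":0,"x":0,"y":0,"z":-0.08,"yaw":0},{"grip":0,"x":0,"y":0,"z":-0.12,"yaw":0},{"grip":0,"x":0,"y":0.01,"z":-0.14,"yaw":0},{"grip":0,"x":0,"y":0.035,"z":-0.14,"yaw":0}]'
python3 -m crank '[{"grip":0,"x":-0.04,"y":0,"z":0,"yaw":0},{"grip":0,"x":-0.08,"y":0,"z":0,"yaw":0},{"grip":0,"x":-0.12,"y":0,"z":0,"yaw":0},{"grip":0,"x":-0.16,"y":0,"z":0,"yaw":0},{"grip":0,"x":-0.17,"y":0,"z":0,"yaw":0}]'
python3 - <<'E'
from h import *
t=C(-30,-165,151);go(*t,98.2)
snap('top','t5.png'); snap('side','s5.png')
i=cv2.imread('pics/t5.png')[170:370,310:470];j=cv2.imread('pics/s5.png')[120:320,310:470]
cv2.imwrite('pics/t5c.png',np.clip(1.6*np.hstack([cv2.resize(i,(400,500)),cv2.resize(j,(400,500))]),0,255).astype(np.uint8))
E
```

```text
time_s: 30.55
ee_pos: [447.4, -39.6, 216.8]
ee_rot: [179.4, 0.2, 98.4]
force: [-0.6, 0.5, -0.5]
gripper_width: 0.5
gripper_force: 0.0
time_s: 30.97
ee_pos: [472.2, -212.5, 211.2]
ee_rot: [179.9, 0.3, 98.3]
force: [0.7, -0.5, -0.1]
gripper_width: 0.8
gripper_force: 0.0
at [ 472.2 -212.5  211.2] [179.9   0.3  98.3] x 0.0052 y -0.0006 z 0.0602 yaw 0.002
```

View pics/t5c.png

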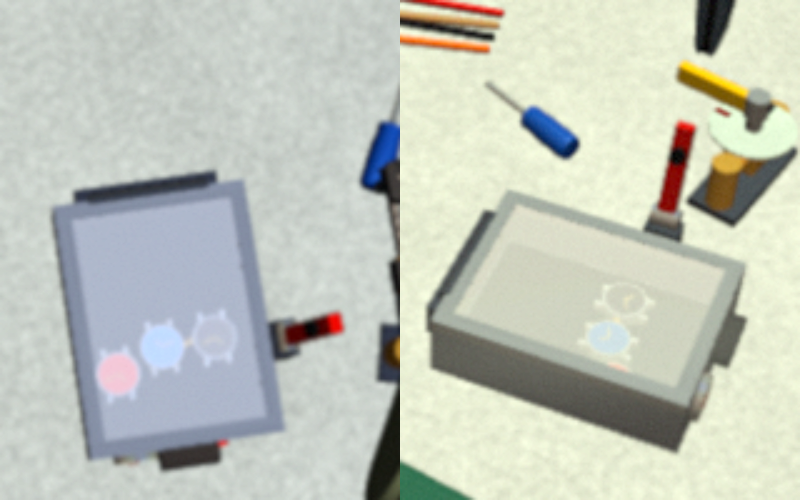

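```bash

python3 -m crank '[{"grip":0,"x":0.005,"y":0,"z":0.03,"yaw":0},{"grip":0,"x":0.005,"y":0,"z":0.06,"yaw":0},{"grip":0,"x":0.005,"y":0,"z":0.06,"yaw":0},{"grip":0,"x":0.015,"y":0,"z":0.06,"yaw":0},{"grip":0,"x":0.025,"y":0,"z":0.06,"yaw":0}]'
python3 -m crank '[{"grip":0,"x":0.008,"y":0,"z":0,"yaw":0},{"grip":0,"x":0.016,"y":0,"z":0,"yaw":0},{"grip":0,"x":0.024,"y":0,"z":0,"yaw":0},{"grip":0,"x":0.032,"y":0,"z":0,"yaw":0},{"grip":0,"x":0.036,"y":0,"z":0,"yaw":0}]'
python3 -c "
from h import *
s=state();print(s['ee_pos'],Rc.T@(np.array(s['ee_pos'][:2])-c))"
```

```text
time_s: 31.48
ee_pos: [467.6, -181.4, 151.5]
ee_rot: [179.9, 0.1, 98.5]
force: [-0.2, -1.7, -0.1]
gripper_width: 0.5
gripper_force: 1.8
time_s: 31.9
ee_pos: [462.2, -145.9, 150.9]
ee_rot: [179.8, 0.1, 98.5]
force: [2.5, -2.9, 3.3]
gripper_width: 0.0
gripper_force: 1.7
[ 462.22424543 -145.8561515   150.91493005] [ -29.75136647 -102.86440778]
```

```bash

python3 -m crank '[{"grip":0,"x":0.013,"y":0,"z":0.002,"yaw":0},{"grip":0,"x":0.022,"y":0,"z":0.0055,"yaw":0},{"grip":0,"x":0.0305,"y":0,"z":0.01,"yaw":0},{"grip":0,"x":0.0385,"y":0,"z":0.016,"yaw":0},{"grip":0,"x":0.045,"y":0,"z":0.023,"yaw":0}]'
python3 -m crank '[{"grip":0,"x":0.0057,"y":0,"z":0.008,"yaw":0},{"grip":0,"x":0.01,"y":0,"z":0.0168,"yaw":0},{"grip":0,"x":0.0123,"y":0,"z":0.023,"yaw":0},{"grip":0,"x":0.014,"y":0,"z":0.029,"yaw":0},{"grip":0,"x":0.015,"y":0,"z":0.034,"yaw":0}]'
python3 -m crank '[{"grip":0,"x":0,"y":0,"z":0.001,"yaw":0},{"grip":0,"x":0,"y":0,"z":0.002,"yaw":0},{"grip":0,"x":0,"y":0,"z":0.003,"yaw":0},{"grip":0,"x":0,"y":0,"z":0.003,"yaw":0},{"grip":0,"x":0,"y":0,"z":0.003,"yaw":0}]'
python3 -c "
from h import *
s=state();print(s['ee_pos'],Rc.T@(np.array(s['ee_pos'][:2])-c))"
```

```text
time_s: 32.32
ee_pos: [455.1, -101.2, 126.6]
ee_rot: [179.9, -0.0, 98.5]
force: [3.6, -1.3, 2.0]
gripper_width: 0.2
gripper_force: 1.7
time_s: 32.73
ee_pos: [451.9, -87.2, 92.0]
ee_rot: [-179.9, -0.0, 98.5]
force: [-1.3, -2.2, 20.8]
gripper_width: 0.3
gripper_force: 12.0
time_s: 33.15
ee_pos: [452.0, -87.3, 91.9]
ee_rot: [-180.0, -0.0, 98.5]
force: [-4.0, 1.8, 23.4]
gripper_width: 0.7
gripper_force: 11.8
[451.97199125 -87.29593145  91.92594199] [-31.54642223 -43.44062582]
```

```bash

python3 -m crank '[{"grip":0.0,"x":0,"y":0,"z":-0.03,"yaw":0},{"grip":0.0,"x":0,"y":0,"z":-0.06,"yaw":0},{"grip":0.02,"x":0,"y":0,"z":-0.1,"yaw":0},{"grip":0.04,"x":-0.03,"y":0,"z":-0.11,"yaw":-0.1},{"grip":0.05,"x":-0.06,"y":0,"z":-0.11,"yaw":-0.2}]'
python3 -m crank '[{"grip":0.05,"x":0,"y":0,"z":0,"yaw":-0.6},{"grip":0.05,"x":0,"y":0,"z":0,"yaw":-0.6},{"grip":0.05,"x":0,"y":0,"z":0,"yaw":-0.6},{"grip":0.05,"x":0,"y":0,"z":0,"yaw":-0.6},{"grip":0.05,"x":0,"y":0,"z":0,"yaw":-0.6}]'
python3 -m crank '[{"grip":0.05,"x":0,"y":0,"z":0,"yaw":-0.52},{"grip":0.05,"x":0,"y":0,"z":0,"yaw":-0.52},{"grip":0.05,"x":0,"y":0,"z":0,"yaw":-0.52},{"grip":0.05,"x":0,"y":0,"z":0,"yaw":-0.52},{"grip":0.05,"x":0,"y":0,"z":0,"yaw":-0.52}]'
python3 -c "
from h import *
go(501.1,-290,86,174.5)"
```

```text
time_s: 33.57
ee_pos: [462.1, -146.8, 202.7]
ee_rot: [179.8, 0.1, 110.4]
force: [0.1, -0.8, -0.0]
gripper_width: 17.5
gripper_force: 0.0
time_s: 33.98
ee_pos: [459.7, -146.4, 198.4]
ee_rot: [-179.9, -0.3, 144.6]
force: [-0.8, 0.2, 0.2]
gripper_width: 48.9
gripper_force: 0.0
time_s: 34.4
ee_pos: [459.9, -146.3, 198.6]
ee_rot: [179.9, -0.3, 174.2]
force: [1.1, 0.3, -0.2]
gripper_width: 49.8
gripper_force: 0.0
at [ 459.9 -146.3  198.6] [179.9  -0.3 174.2] x -0.0554 y -0.1388 z 0.1126 yaw -0.004
```

```bash

python3 -m crank '[{"grip":0.05,"x":-0.011,"y":-0.028,"z":0,"yaw":0},{"grip":0.05,"x":-0.022,"y":-0.056,"z":0,"yaw":0},{"grip":0.05,"x":-0.033,"y":-0.084,"z":0,"yaw":0},{"grip":0.05,"x":-0.044,"y":-0.112,"z":0,"yaw":0},{"grip":0.05,"x":-0.0554,"y":-0.1388,"z":0,"yaw":0}]'
python3 -m crank '[{"grip":0.05,"x":0,"y":0,"z":0.03,"yaw":0},{"grip":0.05,"x":0,"y":0,"z":0.06,"yaw":0},{"grip":0.05,"x":0,"y":0,"z":0.06,"yaw":0},{"grip":0.05,"x":0,"y":0,"z":0.06,"yaw":0},{"grip":0.05,"x":0,"y":0,"z":0.06,"yaw":0}]'
python3 - <<'E'
from h import *
go(501.1,-290,86,174.5)
t=snap('top','t6.png'); hsv=cv2.cvtColor(t,cv2.COLOR_RGB2HSV)
s=cv2.imread('pics/s5.png')
hs=cv2.cvtColor(s,cv2.COLOR_BGR2HSV); y=((hs[...,0]>20)&(hs[...,0]<35)&(hs[...,1]>150)).astype(np.uint8); y[:,:400]=0; y[:100]=0;y[200:]=0
n,l,st,ce=cv2.connectedComponentsWithStats(y);k=1+np.argmax(st[1:,4]);print(st[k])
p=np.argwhere(l==k)[:,::-1];W=np.array([plane('side',q,93)[:2] for q in p])
u,sv,v=np.linalg.svd(W-W.mean(0));print(W.mean(0),np.degrees(np.arctan2(v[0,1],v[0,0])))
E
```

```text
time_s: 34.82
ee_pos: [501.4, -291.4, 198.9]
ee_rot: [179.9, -0.2, 173.9]
force: [-0.1, 0.6, 0.1]
gripper_width: 49.9
gripper_force: 0.0
time_s: 35.23
ee_pos: [502.6, -290.5, 140.8]
ee_rot: [-180.0, 0.0, 174.1]
force: [0.8, 0.6, -0.4]
gripper_width: 50.0
gripper_force: 0.0
at [ 502.6 -290.5  140.8] [-180.     0.   174.1] x 0.0015 y 0.0003 z 0.0548 yaw -0.008
[422 145  27  19 221]
[ 486.33976192 -286.02874166] 170.68418421437178
```

```bash

python3 -m crank '[{"grip":0.05,"x":0.0015,"y":0,"z":0.03,"yaw":-0.008},{"grip":0.05,"x":0.0015,"y":0,"z":0.054,"yaw":-0.008},{"grip":0.05,"x":0.0015,"y":0,"z":0.054,"yaw":-0.008},{"grip":0.005,"x":0.0015,"y":0,"z":0.054,"yaw":-0.008},{"grip":0.005,"x":0.0015,"y":0,"z":0.054,"yaw":-0.008}]' 15
python3 -m crank '[{"grip":0.005,"x":0,"y":0,"z":0,"yaw":0},{"grip":0.005,"x":0,"y":0,"z":0,"yaw":0},{"grip":0.005,"x":0,"y":0,"z":0,"yaw":0},{"grip":0.005,"x":0,"y":0,"z":0,"yaw":0},{"grip":0.005,"x":0,"y":0,"z":0,"yaw":0}]'
python3 -m crank '[{"grip":0.005,"x":0.0004,"y":-0.0069,"z":0,"yaw":0.122},{"grip":0.005,"x":0.0017,"y":-0.0138,"z":0,"yaw":0.244},{"grip":0.005,"x":0.0038,"y":-0.0204,"z":0,"yaw":0.367},{"grip":0.005,"x":0.0067,"y":-0.0268,"z":0,"yaw":0.489},{"grip":0.005,"x":0.0103,"y":-0.0327,"z":0,"yaw":0.611}]'
python3 -m crank '[{"grip":0.005,"x":0.0002,"y":-0.005,"z":0,"yaw":0.087},{"grip":0.005,"x":0.0009,"y":-0.0099,"z":0,"yaw":0.1745},{"grip":0.005,"x":0.0009,"y":-0.0099,"z":0,"yaw":0.1745},{"grip":0.005,"x":0.0009,"y":-0.0099,"z":0,"yaw":0.1745},{"grip":0.005,"x":0.0009,"y":-0.0099,"z":0,"yaw":0.1745}]'
```

```text
time_s: 35.7
ee_pos: [502.2, -290.9, 88.2]
ee_rot: [-179.9, 0.2, 174.6]
force: [-0.0, 0.0, 0.8]
gripper_width: 39.6
gripper_force: 0.0
time_s: 36.12
ee_pos: [501.2, -290.6, 86.7]
ee_rot: [-180.0, 0.1, 174.6]
force: [-0.1, -0.4, 2.8]
gripper_width: 12.0
gripper_force: 15.0
time_s: 36.53
ee_pos: [487.7, -322.3, 86.7]
ee_rot: [180.0, 0.0, 139.2]
force: [-1.0, 1.6, 4.0]
gripper_width: 12.2
gripper_force: 15.0
time_s: 36.95
ee_pos: [480.8, -329.0, 86.6]
ee_rot: [180.0, 0.1, 129.7]
force: [0.4, 0.9, 5.1]
gripper_width: 11.8
gripper_force: 15.0
```

```bash

python3 -m crank '[{"grip":0.04,"x":0,"y":0,"z":0,"yaw":0},{"grip":0.04,"x":0,"y":0,"z":0,"yaw":0},{"grip":0.04,"x":0,"y":0,"z":0,"yaw":0},{"grip":0.04,"x":0,"y":0,"z":-0.02,"yaw":0},{"grip":0.04,"x":0,"y":0,"z":-0.05,"yaw":0}]'
python3 -m crank '[{"grip":0.05,"x":0,"y":0,"z":-0.04,"yaw":0},{"grip":0.05,"x":0,"y":0,"z":-0.08,"yaw":0},{"grip":0.05,"x":0,"y":0,"z":-0.12,"yaw":0},{"grip":0.05,"x":0.03,"y":-0.03,"z":-0.13,"yaw":0},{"grip":0.05,"x":0.06,"y":-0.06,"z":-0.13,"yaw":0}]'
python3 -m crank '[{"grip":0.05,"x":0.03,"y":-0.03,"z":0,"yaw":0},{"grip":0.05,"x":0.06,"y":-0.06,"z":0,"yaw":0},{"grip":0.05,"x":0.08,"y":-0.08,"z":0,"yaw":0},{"grip":0.05,"x":0.08,"y":-0.08,"z":0,"yaw":0},{"grip":0.05,"x":0.08,"y":-0.08,"z":0,"yaw":0}]'
python3 - <<'E'
from h import *
snap('top','t7.png'); snap('side','s7.png')
i=cv2.imread('pics/t7.png')[175:365,325:555];j=cv2.imread('pics/s7.png')[110:310,300:500]
cv2.imwrite('pics/t7c.png',np.clip(1.6*np.vstack([np.hstack([cv2.resize(i,(480,396)),cv2.resize(j,(320,396))]) ]),0,255).astype(np.uint8))
t=cv2.imread('pics/t7.png');hsv=cv2.cvtColor(t,cv2.COLOR_BGR2HSV)
y=((hsv[...,0]>20)&(hsv[...,0]<35)&(hsv[...,1]>150)).astype(np.uint8); y[:,:480]=0;y[:,545:]=0
p=np.argwhere(y)[:,::-1]; W=np.array([plane('top',q,98)[:2] for q in p]); 
u,sv,v=np.linalg.svd(W-W.mean(0)); print('lever',W.mean(0),np.degrees(np.arctan2(v[0,1],v[0,0])),len(p))
E
```

```text
time_s: 37.37
ee_pos: [478.3, -327.4, 133.1]
ee_rot: [-179.9, -0.5, 129.6]
force: [-0.2, 0.2, 0.4]
gripper_width: 39.4
gripper_force: 0.0
time_s: 37.78
ee_pos: [400.4, -322.4, 269.3]
ee_rot: [179.9, 0.5, 129.7]
force: [-0.9, -0.5, -0.2]
gripper_width: 50.2
gripper_force: 0.0
time_s: 38.2
ee_pos: [284.9, -310.1, 266.2]
ee_rot: [180.0, 0.1, 129.5]
force: [1.0, 0.4, 0.5]
gripper_width: 50.2
gripper_force: 0.0
lever [ 471.63529592 -319.36050085] 173.63994761285787 172
```

View pics/t7c.png

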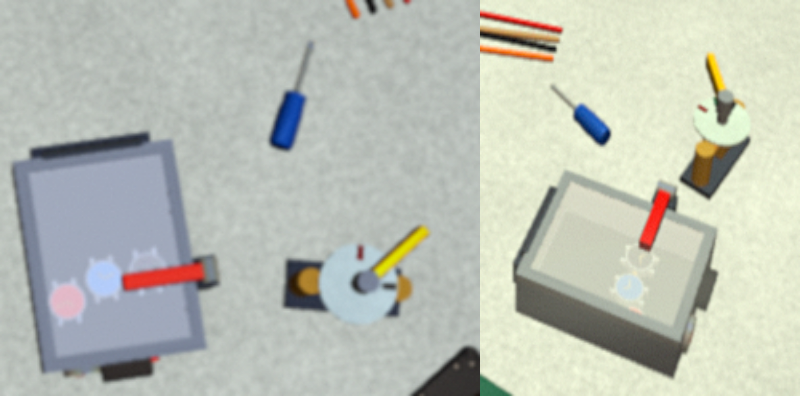

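```bash
python3 -c "
from workcell import *
print(job_done())"
```

```text
the job is handed in; nothing more can be done
None
```

The job is handed in: I closed the valve, put the red, blue and black watches (no white one was there) face up in the tester, shut the lid and then the clamp, and opened the valve to about 45° by the arm's reading, with the lever covering the green mark; I left the eyeglass, jar and screwdriver alone.

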